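# Fit a fuse from the gravity dispenser and lock it in

## Robot

A 6-joint arm with a two-finger parallel gripper is mounted at the origin on a cart in front of the work surface, level with it; the furniture and walls round the work are solid. World frame = base frame: x ahead of the robot, y to its left, z up, the work surface at z = 0. Lengths are in m, angles in degrees, forces in N, time in s.
With the tool pointing down it reaches from about 0.325 to 0.925 m from the base axis. Payload 3.1 kg.
Tool frame: the origin (TCP) lies on the centre line of the jaws, within the pads' length; the fingertips stand 14 mm ahead of it and the grasp point (between the pads) lies 5 mm behind it; z points along the fingers, y is the direction in which the jaws open and shut (so a half turn about z gives the same grasp; the last joint's range is limited). The gripper opens to 85 mm and grips with 20 to 120 N. Pads are 22 mm wide; open, the fingers measure 114 mm over their backs; the gripper's body (76 mm by 85 mm) begins 54 mm behind the grasp point. The pads swing forward as they close: fully open they stand 13 mm farther back than shut.
Start: joints at [-78.85, 12.427, 92.441, -0, 75.132, -6.429], TCP at [0.189, -0.596, 0.245] pointing down, gripper open.
Joint ranges: [-157.48, 157.48], [-44.54, 120.13], [17.64, 146.25], [-64.5, 244.5], [7.68, 150.69], [-147.95, 147.95]. Speed limits (degrees/s): [159.86, 159.86, 180, 180, 180, 180].

## Interface

Orientations are given as a 3x3 rotation matrix whose columns are the frame's x, y, z axes.
In Python, from bench import sensors, imaging, job gives the robot as it stands.
- The arm moves only by the tool drive_tool, never from a script. Its argument "commands" is one flat list of numbers, 5 for each row, row after row: the opening, from 0 (shut) to 1 (fully open), then the shift along the world's x, y, z in cm, then the turn about the world's z in degrees. A call has exactly 5 rows; each row is the pose to reach, as a shift and turn from the pose commanded when the call began; what a row does not reach only later rows make up. A row lasts 1/10 s, in which the tool goes at most 50 mm and 8.59 degrees, less where a joint would pass 70% of its speed; a pose out of reach is approached as far as the arm can. A call with a gripper value outside its range is refused whole. The fingers move at their own pace and stop on an object; "grip_force" is the grip in N (left out, the last holds). Time passes only in rows, so rows that repeat a pose let the fingers close, or fill a call up. It gives the time, the measured TCP pose, the force and the opening at its end, in the units of the state.
- sensors.sense(): the state, without advancing time (a new reading comes with each control period).
- imaging.capture(name): name is "side" or "top"; returns a dict with "image" (400x640x3 uint8, red, green, blue), "depth" (400x640 float32, m along the optical axis (not along the pixel's ray), 0 where there is no reading), "fx", "fy", "cx", "cy" (pixels), "extrinsics" (4x4, takes a point from world to camera coordinates). Camera axes: x right, y down, z forward; pixel columns grow to the right and rows downward; lengths in m; the calibration is good to about 2 mm. A picture is of the moment at which its call begins.
- job.job_done(): hands the job in, once; it reports no verdict.
The state is a dict: "time": time; "q": joint angles; "joint_velocities": joint speeds; "joint_torque": joint torques, N m; "eef_pos": TCP position; "tool_rot": TCP orientation; "wrist_force": force on the tool from outside, world axes, zero at the start; "ft_torque": the same for the moment, N m; "grip_width": opening from 0.0 (shut) to 1.0 (fully open).
Only numpy, scipy, OpenCV 4.12 (cv2) and the standard library are available. Lean on these libraries where they do the work, as an engineer would, in place of code of your own. Each camera call takes 0.05 s, during which the arm holds its last target.

## Task

Take the end fuse, the one at the stop of the sloped dispenser, so that the next fuse rolls down to the stop and the others stay on the track. Lay it in the two copper clips of the fuse carrier, centred and right down, then push the locking pin from the robot's side through the holes in both steel plates above the fuse until its collar meets the near plate, and let go. Leave the tools and tape lying about undisturbed.

Things in the scene. Friction and masses are not known exactly. Their poses are not given: they have to be found in the camera images.
- dispenser: Fixed grey and aluminium fuse dispenser, 140 x 92 x 154 mm, left or right of the carrier. Origin on the table under the end fuse's centre; x points uphill along the track, ahead and to the left, z up. Slope 14 degrees. Floor 46 mm wide, so the end fuse overhangs it 6 mm each side; side guides begin 26 mm uphill. The stop lip is as high as the fuse's axis: lift square to the track.
- tray_edge (a point): Middle of the lower front edge of a tray (92 mm wide) fixed over the track on four rods: 12 mm uphill of the end fuse's centre and 140 mm high. Because of it a gripper taking the end fuse must lean back downhill, its fingers pointing down and uphill (to the dispenser's +x), 35 to 40 degrees from vertical.
- stop_point (a point): Centre of a fuse that rests against the stop: 70 mm above the dispenser's origin.
- second_point (a point): Centre of the second place on the track, 29 mm uphill in x and 7 mm above the stop point. The third place is as far again. Axes as those of the dispenser.
- fuse_1: The end fuse at the stop, to be fitted. White ceramic cylinder with steel end caps, diameter 30, length 58 mm, both ends alike, about 80 g. Origin at its centre, y along its axis. It lies across the track touching the next fuse, so it is taken by its two flat ends.
- fuse_2: The next fuse, like fuse_1: it rolls to the stop by itself when fuse_1 is lifted away.
- fuse_3: The last fuse on the track, like fuse_1.
- carrier: Fixed fuse carrier: black base 100 x 86 x 8 mm; two copper V clips (9 mm wide, at y = -18 and 18 mm) in which the fuse lies along y, its ends 6 mm clear of them; two steel plates 30 mm wide, 5 thick, outer faces at x = -23 and 23, tops 79 mm high. Origin on the table under the centre; x points away from the robot, z up.
- seat (a point): Centre of the fuse when fully seated: 45 mm above the carrier's origin.
- near_hole (a point): Centre of the 11 mm hole in the outer face of the plate nearer the robot, 67.5 mm high.
- far_hole (a point): Centre of the 11 mm hole in the outer face of the farther plate, 67.5 mm high, 46 mm from near_hole.
- pin: Steel locking pin lying flat on the table near the robot, about 70 g. Origin below the collar's face, at the underside. Along its x: grip block 14 wide (y), 24 high, from x = -34 to -4 mm; collar of 18 mm diameter to 0; shank of 8 mm diameter to x = 60 mm, tapered tip. Shank's axis 12 mm above the underside. Take it by the block's sides.
- pin_collar (a point): Centre of the collar's face, 12 mm above the pin's origin.
- pin_tip (a point): Tip of the pin, 60 mm ahead of the collar's face; 14 mm stand out beyond the far plate when the pin is home.
- tape_roll: Roll of masking tape lying flat, 100 mm wide, 25 mm high: leave alone.
- screwdriver: Screwdriver, 230 mm: leave alone.
- spanner: Small spanner, 179 mm: leave alone.
Mind the look-alikes: they are no part of the job. What is shaped like the fuse_1 but blue is not meant.

How it is judged (in metres and radians):
On the way, in this order (a step that is already met when the one before it is completed fails the run):
1. the end fuse is off the track and the next fuse has rolled to the stop (distance between fuse_1 and stop_point above 0.06 m and distance between fuse_2 and stop_point below 0.006 m), for 0.2 s.
2. the fuse lies seated in the carrier's clips (horizontal distance between fuse_1 and seat below 0.008 m and z of fuse_1 in the frame of carrier between 0.041 and 0.049 m and angle between the y axis of fuse_1 and the y axis of carrier, either way round below 0.12 rad), for 0.2 s.
At the end, for the whole second after the job is handed in: Fuse_1 seated in the clips (8 mm in plan, 4 mm in height, 7 degrees); pin through both plates (6 mm sideways, 8 mm in height), collar at most 4 mm from the near plate; fuse_2 within 6 mm of the stop point, fuse_3 within 8 mm of the second place; all at rest (all of step 2 and distance between fuse_2 and stop_point below 0.006 m and distance between fuse_3 and second_point below 0.008 m and y of pin_collar in the frame of carrier between -0.006 and 0.006 m and z of pin_collar in the frame of carrier between 0.0595 and 0.0755 m and y of pin_tip in the frame of carrier between -0.006 and 0.006 m and z of pin_tip in the frame of carrier between 0.0595 and 0.0755 m and x of pin_tip in the frame of carrier between 0.033 and 0.04 m and linear speed of each of fuse_1, fuse_2, pin below 0.02 m/s); the robot touches nothing.
It fails at once if a fuse is dropped on the table (height (world z) of any of fuse_1, fuse_2, fuse_3 below 0.035 m).
It fails at once if the tape, screwdriver or spanner is moved more than 30 mm (distance of any of tape_roll, screwdriver, spanner from where it was at the start of the episode above 0.03 m).
It also fails if it takes over 72 s, if anything falls off the work surface, if the arm or the gripper's body presses on something with over 40 N, if the wrist force passes 120 N, or if a joint passes its speed limit or range.

## Working session

There is one attempt and no reset: what is moved stays moved. The work goes in short steps, Python scripts to look and compute and a tool call to move; the robot and the scene stay as the last step left them, time stands still between calls to the robot, and variables do not carry over. Pictures are saved under pics/ and viewed, and the job is handed in when it is done.

Besides the shell and the picture viewer there is one more tool, called after ">>>" as name(argument=value, ...), one argument or row to a line, values as JSON. drive_tool: Moves the arm, as the interface text tells. Its arguments: {"type":"object","properties":{"commands":{"type":"array"},"grip_force":{"type":"number"}},"required":["commands"]}

```bash
ls -R . | head -50; mkdir -p pics; python3 - <<'E'
from bench import sensors, imaging, job
import cv2, json
print(sensors.sense())
for n in("side","top"):
    d=imaging.capture(n); cv2.imwrite(f"pics/{n}0.png",d["image"][:,:,::-1]); print(n,d["fx"],d["fy"],d["cx"],d["cy"],d["extrinsics"])
    import numpy as np; np.savez(f"{n}0.npz",**d)
E
```

```text
.:
pics

./pics:
{'time': 0.0, 'q': array([-7.88484074e+01,  1.24777691e+01,  9.25283124e+01, -5.96525464e-04,
        7.51312454e+01, -6.42941286e+00]), 'joint_velocities': array([-0.05207629, -0.00872566, -0.00713998, -0.02944644,  0.01682906,
        0.11189159]), 'joint_torque': array([ 1.67322192e-03, -3.96846306e+01, -3.03850543e+01, -1.61784303e-06,
        9.59883851e-03, -7.33102070e-06]), 'eef_pos': array([ 0.18864239, -0.59503757,  0.24395879]), 'tool_rot': array([[ 9.53290107e-01,  3.02055868e-01, -4.73427807e-04],
       [ 3.02056129e-01, -9.53287246e-01,  2.34960352e-03],
       [ 2.58398841e-04, -2.38285556e-03, -9.99997128e-01]]), 'wrist_force': array([ 0.93858654, -0.19765761,  0.62892816]), 'ft_torque': array([ 0.00979999, -0.02078269, -0.02755028]), 'grip_width': 1.0005839110728958}
side 416.7751858801696 416.7751858801696 318.60609064387575 195.72004908445913 [[-0.8305989  -0.55659751 -0.01745498  0.34049227]
 [-0.35875707  0.558813   -0.74767733  0.33655454]
 [ 0.42590941 -0.61475787 -0.66383276  1.0605651 ]
 [ 0.          0.          0.          1.        ]]
top 370.7605787706255 370.7605787706255 320.02282473346634 191.41337312269835 [[ 0.01596078 -0.99971291  0.01787023 -0.11798513]
 [-0.98870522 -0.01844372 -0.14873406  0.52311145]
 [ 0.14902095 -0.01529448 -0.98871575  1.35816311]
 [ 0.          0.          0.          1.        ]]
```

View pics/side0.png

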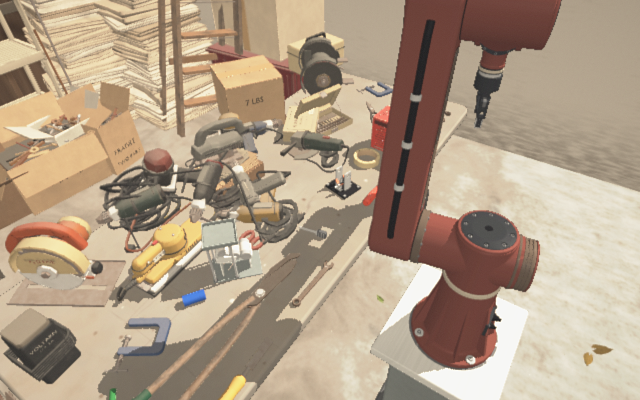

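View pics/top0.png

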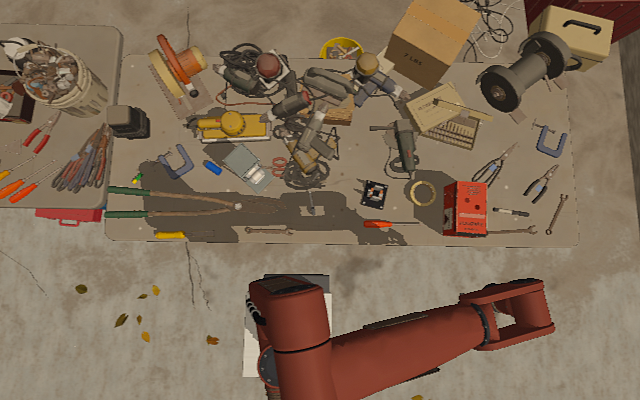

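```bash
python3 - <<'E'
import cv2,numpy as np
s=cv2.imread("pics/side0.png");t=cv2.imread("pics/top0.png")
cv2.imwrite("pics/s_c.png",cv2.resize(s[155:315,170:370],None,fx=4,fy=3.75,interpolation=cv2.INTER_CUBIC)[:600,:800])
cv2.imwrite("pics/t_c.png",cv2.resize(t[130:250,200:400],None,fx=4,fy=4,interpolation=cv2.INTER_CUBIC))
E
```

```text
(no output)
```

View pics/s_c.png

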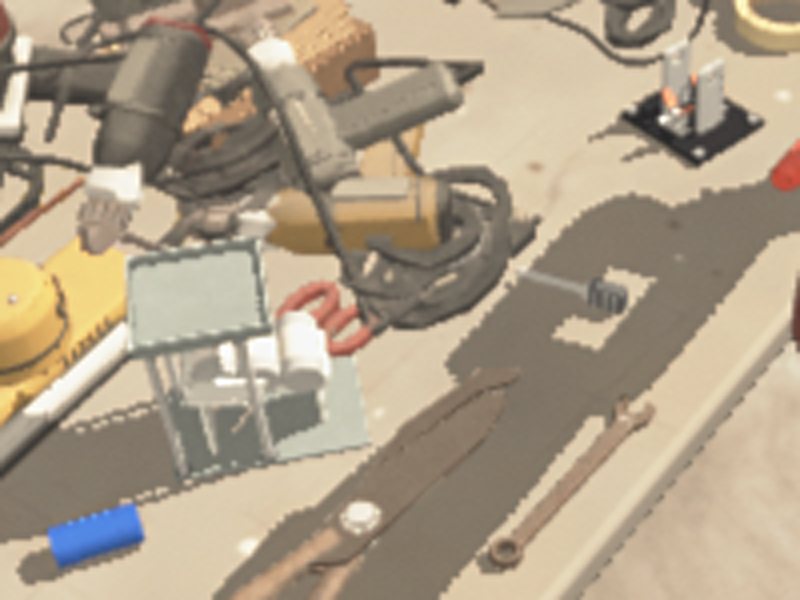

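View pics/t_c.png

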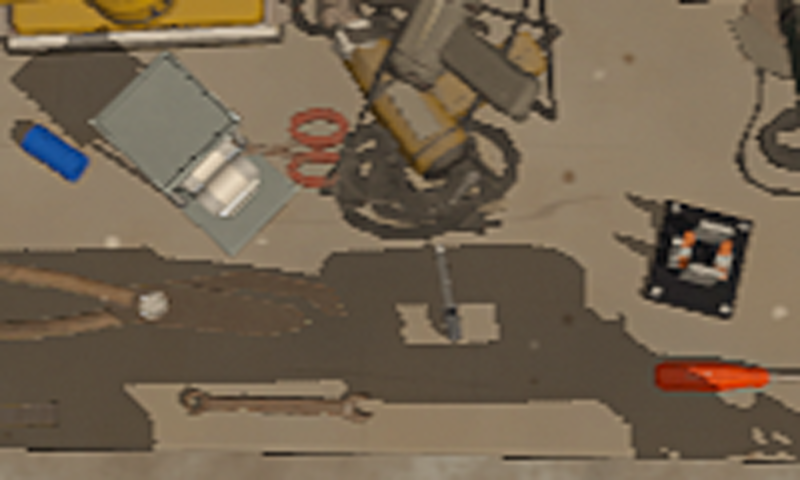

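```bash
cat > h.py <<'E'
import numpy as np,cv2
def load(n): return dict(np.load(n))
def pts(d):
    D=d["depth"]; v,u=np.mgrid[:400,:640]
    P=np.stack([(u-d["cx"])/d["fx"]*D,(v-d["cy"])/d["fy"]*D,D],-1)
    E=d["extrinsics"]; W=(P-E[:3,3])@E[:3,:3]
    W[D==0]=np.nan
    return W
def proj(d,p):
    c=d["extrinsics"][:3,:3]@np.asarray(p)+d["extrinsics"][:3,3]
    return np.array([d["fx"]*c[0]/c[2]+d["cx"],d["fy"]*c[1]/c[2]+d["cy"]])
def ray(d,u,v,z):
    E=d["extrinsics"];R=E[:3,:3];o=-R.T@E[:3,3]
    r=R.T@np.array([(u-d["cx"])/d["fx"],(v-d["cy"])/d["fy"],1]); return o+r*(z-o[2])/r[2]
E
python3 - <<'E'
from h import *
t=load("top0.npz");s=load("side0.npz")
W=pts(t);S=pts(s)
np.set_printoptions(precision=3,suppress=True,linewidth=200)
print("table",np.nanmedian(W[195:200,340:350,2]))
z=W[...,2]
for r in range(142,198,2): print(r,[ "%4.0f"%(1000*x) for x in z[r,222:280:2]])
print("carrier")
for r in range(178,212,2): print(r,[ "%4.0f"%(1000*x) for x in z[r,356:392:2]])
print("pin")
for r in range(188,218,1): print(r,[ "%4.0f"%(1000*x) for x in z[r,302:320]])
E
```

```text
table -0.0016084315451282813
142 ['  14', '  16', '  15', '  12', '   4', '   0', '   2', '   2', '  -1', '   1', '  -4', '   4', '  -7', '  -5', '  -4', '   2', '  -1', '  -1', '   0', '  -0', '   2', '   0', '   1', '   3', '  -5', '   4', '  -2', '  -1', '   3']
144 ['   1', '  -2', '   7', '   1', '  -2', '  -3', '   0', '  -0', '   0', ' 150', ' 146', '   3', '   2', '   1', '  -4', '  -0', '   3', '  -1', '   0', '  -5', '  -1', '   0', '  -5', '   0', '  -3', '   2', '  -3', '  -0', '   2']
146 ['   3', '   2', '  -4', '  -3', '   0', '  -2', '   0', '  -6', ' 153', ' 141', ' 142', ' 141', '  -3', '  -4', '   1', '   2', '   2', '   1', '  -3', '  -5', '   3', '  -6', '   1', '   3', '  -3', '  -7', '  -1', '  -2', '  -2']
148 ['   7', '  -5', '   1', '   1', '   2', '   4', '   1', ' 155', ' 140', ' 146', ' 144', ' 140', ' 140', ' 153', '  -4', '  -2', '   2', '   2', '  -5', '   1', '  -2', '  -1', '  -1', '   4', '  -2', '  -2', '  -2', '  -5', '  -1']
150 ['  -0', '  -2', '   2', '   4', '  -5', '  -7', ' 153', ' 144', ' 141', ' 145', ' 144', ' 140', ' 142', ' 142', ' 151'
[... 11879 characters left out ...]
 '  -1', '   2', '  -2', '  -4', '  -4', '  22', '  22', '  21', '  18', '  -2', '  -4', '  -2', '   1']
214 ['  -3', '  -3', '   1', '  -1', '  -1', '   3', '  -1', '   0', '  -2', '  -7', '  24', '  23', '  21', '  21', '  -1', '  -7', '   2', '  -6']
215 ['  -5', '  -1', '  -3', '  -0', '  -8', '  -1', '  -3', '   2', '  -2', '  -3', '  -3', '   2', '   1', '  -4', '  -1', '   0', '  -3', '  -3']
216 ['  -0', '  -1', '  -5', '   0', '  -3', '  -1', '  -1', '  -3', '   0', '   0', '  -0', '  -4', '   1', ' nan', '  -2', '  -6', '   3', '  -1']
217 ['  -3', '  -5', '  -7', '   2', '   4', '  -5', '   0', '   1', '  -5', '  -1', '  -2', '  -3', '  -2', '   5', '  -2', '  -2', '   1', '  -6']
```

```bash
cat > m.py <<'E'
from h import *
np.set_printoptions(precision=4,suppress=True,linewidth=200)
t=load("top0.npz");s=load("side0.npz");W=pts(t);I=t["image"]
def rect(mask,z):
    c=max(cv2.findContours(mask.astype(np.uint8),0,1)[0],key=cv2.contourArea)
    w=np.array([ray(t,u,v,z)[:2] for u,v in c[:,0]],np.float32)
    r=cv2.minAreaRect(w*1000); return r,cv2.boxPoints(r)
m=np.zeros((400,640),bool); m[140:182,215:265]=(W[140:182,215:265,2]>.12)
print("tray",rect(m,.152))
hsv=cv2.cvtColor(I,cv2.COLOR_RGB2HSV)
m=np.zeros((400,640),bool); m[178:214,352:396]=(I[178:214,352:396].max(-1)<55)
r=rect(m,.008);print("base",r)
m=np.zeros((400,640),bool); m[196:218,306:320]=(W[196:218,306:320,2]>.008)
v,u=np.nonzero(m); 
P=W[m]; hi=P[:,2]>.017
for lo,hi_ in((190,205),(206,215)):
    q=[]
    for vv in range(lo,hi_):
        uu=np.nonzero(W[vv,306:320,2]>.008)[0]+306
        if len(uu): q.append([uu.mean(),vv])
    q=np.array(q); zz=.016 if lo<200 else .024
    w=np.array([ray(t,a,b,zz)[:2] for a,b in q]); d=np.polyfit(w[:,0],w[:,1],1)
    print("pin part",w[0],w[-1],"slope dy/dx",d[0],np.degrees(np.arctan(d[0])), w.mean(0))
E
python3 m.py
```

```text
tray (((614.4797973632812, 169.2652587890625), (93.81845092773438, 91.98387908935547), 47.513179779052734), array([[548.8804, 165.7368],
       [616.7123, 103.609 ],
       [680.0792, 172.7937],
       [612.2473, 234.9216]], dtype=float32))
base (((521.469970703125, -318.45159912109375), (83.20498657226562, 98.0667724609375), 76.84519958496094), array([[ 464.2552, -347.8033],
       [ 559.7487, -370.1216],
       [ 578.6847, -289.0999],
       [ 483.1913, -266.7816]], dtype=float32))
pin part [ 0.5296 -0.0708] [ 0.4796 -0.0794] slope dy/dx 0.19004009330096105 10.760184210329237 [ 0.5045 -0.0749]
pin part [ 0.4711 -0.0815] [ 0.4407 -0.0859] slope dy/dx 0.18521567170667272 10.493165836044659 [ 0.4559 -0.0839]
```

```bash
python3 - <<'E'
import cv2
s=cv2.imread("pics/side0.png");t=cv2.imread("pics/top0.png")
N=cv2.INTER_NEAREST
cv2.imwrite("pics/s_d.png",cv2.resize(s[210:285,190:290],None,fx=8,fy=8,interpolation=N))
cv2.imwrite("pics/s_k.png",cv2.resize(s[160:205,315:375],None,fx=12,fy=12,interpolation=N))
cv2.imwrite("pics/t_k.png",cv2.resize(t[176:214,350:400],None,fx=14,fy=14,interpolation=N))
E
```

```text
(no output)
```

View pics/s_d.png

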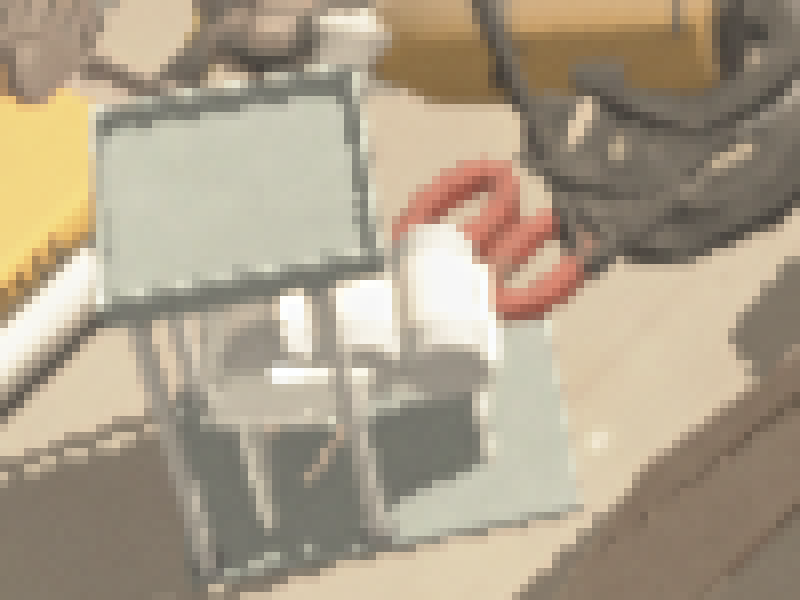

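View pics/s_k.png

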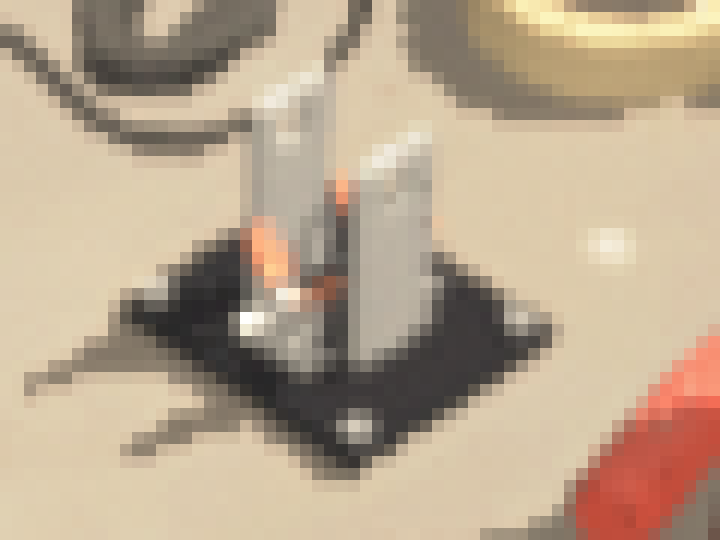

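View pics/t_k.png

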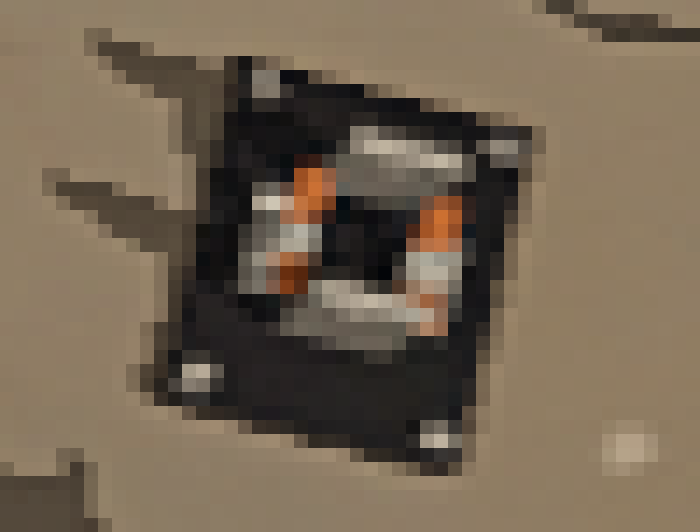

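>>> drive_tool(
  commands=[1, 2, 3, 3, 0, 1, 4, 6, 6, 0, 1, 6, 9.5, 9, 0, 1, 8, 13, 12, 0, 1, 10, 17, 15, 0],
)

```text
time: 0.6
eef_pos: [0.2877, -0.4276, 0.3936]
tool_rot: [[0.953, 0.302, 0.0], [0.302, -0.953, 0.0], [0.0, -0.0, -1.0]]
wrist_force: [0.8, 0.2, 0.6]
grip_width: 1.003
```

>>> drive_tool(
  commands=[1, 2, 4, 2, 0, 1, 4, 8, 4, 0, 1, 6, 12, 6, 0, 1, 8, 16, 8, 0, 1, 10, 20, 10, 0],
)

```text
time: 1.1
eef_pos: [0.3874, -0.2272, 0.4932]
tool_rot: [[0.953, 0.302, -0.0], [0.302, -0.953, 0.0], [-0.0, -0.0, -1.0]]
wrist_force: [0.7, -1.4, 0.8]
grip_width: 1.003
```

>>> drive_tool(
  commands=[1, 2, 4, 2, 0, 1, 4, 8, 4, 0, 1, 6, 12, 6, 0, 1, 8, 16, 8, 0, 1, 10, 20, 10, 0],
)

```text
time: 1.6
eef_pos: [0.4875, -0.0272, 0.5933]
tool_rot: [[0.953, 0.302, -0.0], [0.302, -0.953, -0.0], [-0.0, 0.0, -1.0]]
wrist_force: [0.4, -0.5, -0.2]
grip_width: 1.001
```

```bash
python3 - <<'E'
from bench import sensors
print(sensors.sense())
from h import *
t=load("top0.npz")
print(ray(t,376.0,196.5,.079),ray(t,378.9,186.0,.079))
E
```

```text
{'time': 1.6, 'q': array([-1.14284940e+01, -7.62861945e+00,  7.70112715e+01, -1.21081909e-02,
        1.10635458e+02,  6.09844869e+01]), 'joint_velocities': array([ 52.40767178,  26.31972008, -43.65851005,  -0.26173424,
        17.287975  ,  52.0037139 ]), 'joint_torque': array([-2.67159462e+00, -2.88772649e+01, -2.97288698e+01,  1.10013038e-01,
        1.38272301e-02, -5.93125708e-01]), 'eef_pos': array([ 0.48745282, -0.02718266,  0.59329003]), 'tool_rot': array([[ 9.53281574e-01,  3.02082966e-01, -3.49000567e-04],
       [ 3.02082938e-01, -9.53281638e-01, -1.31218391e-04],
       [-3.72334673e-04,  1.96609580e-05, -9.99999930e-01]]), 'wrist_force': array([ 0.3726814 , -0.47707714, -0.17538544]), 'ft_torque': array([-0.05730427, -0.0299887 ,  0.01676581]), 'grip_width': 1.0013781052527102}
[ 0.50418819 -0.31394675  0.079     ] [ 0.54343682 -0.32491643  0.079     ]
```

>>> drive_tool(
  commands=[1, 1, 4, 2.5, 0, 1, 2, 8, 5, 0, 1, 3, 12, 7.5, 0, 1, 3.5, 16, 10, 0, 1, 3.5, 19.2, 13, 0],
)

```text
time: 2.1
eef_pos: [0.5227, 0.1652, 0.7218]
tool_rot: [[0.953, 0.303, -0.003], [0.303, -0.953, -0.0], [-0.003, -0.001, -1.0]]
wrist_force: [0.7, -1.7, 0.0]
grip_width: 0.996
```

>>> drive_tool(
  commands=[1, 0, 0, 5, 0, 1, 0, 0, 10, 0, 1, 0, 0, 15, 0, 1, 0, 0, 20, 0, 1, 0, 0, 25, 0],
)

```text
time: 2.6
eef_pos: [0.484, 0.1509, 0.8648]
tool_rot: [[0.953, 0.302, 0.019], [0.302, -0.953, 0.006], [0.02, 0.0, -1.0]]
wrist_force: [0.1, 1.1, 0.3]
grip_width: 0.998
```

```bash
python3 - <<'E'
from bench import sensors
s=sensors.sense()
print(s["q"],s["eef_pos"],s["tool_rot"])
E
```

```text
[  9.29070101  16.68839386  17.71174426   0.27268482 144.46605011
  81.93919298] [0.48399277 0.15092087 0.86479067] [[ 9.53132087e-01  3.01952531e-01  1.90759718e-02]
 [ 3.01894447e-01 -9.53322955e-01  5.92339236e-03]
 [ 1.99741451e-02  1.13154648e-04 -9.99800490e-01]]
```

>>> drive_tool(
  commands=[1, 0, 0, 0, 0, 1, 5, 1.5, 0, 0, 1, 10, 3, 0, 0, 1, 15, 4.5, 0, 0, 1, 20, 6, 0, 0],
)

```text
time: 3.1
eef_pos: [0.5871, 0.1815, 0.798]
tool_rot: [[0.952, 0.302, 0.042], [0.302, -0.953, 0.013], [0.044, 0.0, -0.999]]
wrist_force: [-0.2, 0.9, 1.0]
grip_width: 1.003
```

```bash
python3 - <<'E'
from bench import sensors
s=sensors.sense()
print(s["q"],s["eef_pos"],s["tool_rot"])
E
```

```text
[ 10.50543821  23.7487397   17.63887033   0.40300347 136.13150029
  83.22749769] [0.58714592 0.18151223 0.79801077] [[ 9.52417566e-01  3.01935906e-01  4.16591990e-02]
 [ 3.01669819e-01 -9.53328102e-01  1.26826443e-02]
 [ 4.35442308e-02  4.88149768e-04 -9.99051381e-01]]
```

>>> drive_tool(
  commands=[1, 0, 0, -5, 0, 1, 0, 0, -10, 0, 1, 0, 0, -15, 0, 1, 0, 0, -20, 0, 1, 0, 0, -25, 0],
)

```text
time: 3.6
eef_pos: [0.5862, 0.1813, 0.5598]
tool_rot: [[0.952, 0.302, 0.042], [0.302, -0.953, 0.013], [0.044, 0.001, -0.999]]
wrist_force: [0.7, 1.0, -0.5]
grip_width: 0.999
```

```bash
python3 - <<'E'
from bench import sensors
s=sensors.sense()
print(s["q"],s["eef_pos"],s["tool_rot"])
E
```

```text
[ 10.50463053   5.69846901  67.39837101   0.2870403  104.37498832
  83.00281339] [0.58616768 0.18131575 0.55984677] [[ 9.52357363e-01  3.02010995e-01  4.24830793e-02]
 [ 3.01739704e-01 -9.53304243e-01  1.28129747e-02]
 [ 4.43689590e-02  6.16300953e-04 -9.99015023e-01]]
```

>>> drive_tool(
  commands=[1, -2, -0.6, 5, 0, 1, -4, -1.3, 10, 0, 1, -6, -2, 15, 0, 1, -8, -2.5, 20, 0, 1, -10, -3.2, 25, 0],
)

```text
time: 4.1
eef_pos: [0.4922, 0.1516, 0.7941]
tool_rot: [[0.952, 0.302, 0.042], [0.302, -0.953, 0.013], [0.044, 0.001, -0.999]]
wrist_force: [1.2, 0.8, 1.6]
grip_width: 1.001
```

>>> drive_tool(
  commands=[1, -3, -0.9, 5, 0, 1, -6, -1.8, 10, 0, 1, -9, -2.7, 15, 0, 1, -14, -4, 15, 0, 1, -18, -5.5, 15, 0],
)

```text
time: 4.6
eef_pos: [0.3303, 0.1018, 0.9287]
tool_rot: [[0.952, 0.302, 0.045], [0.302, -0.953, 0.013], [0.047, 0.001, -0.999]]
wrist_force: [-0.5, -0.7, 2.7]
grip_width: 0.996
```

```bash
python3 - <<'E'
from bench import sensors
s=sensors.sense()
print(s["q"],s["eef_pos"],s["tool_rot"])
E
```

```text
[  5.00295439   2.34260032  24.41207951   1.04211363 150.58007137
  78.32538922] [0.33033377 0.1017905  0.92869836] [[ 0.95213034  0.30229143  0.04547208]
 [ 0.30201725 -0.95321452  0.01294855]
 [ 0.04725888  0.00140464 -0.99888169]]
```

>>> drive_tool(
  commands=[1, -4, -1.3, 2, 0, 1, -8, -2.6, 4, 0, 1, -12, -3.8, 6, 0, 1, -16, -5, 8, 0, 1, -20, -6.2, 10, 0],
)

```text
time: 5.1
eef_pos: [0.1883, 0.0616, 0.9268]
tool_rot: [[0.949, 0.3, 0.096], [0.301, -0.954, 0.006], [0.093, 0.023, -0.995]]
wrist_force: [0.6, 0.6, -0.1]
grip_width: 1.0
```

```bash
cat > q.py <<'E'
from bench import sensors
import numpy as np
np.set_printoptions(precision=3,suppress=True)
s=sensors.sense(); z=s["tool_rot"][:,2];y=s["tool_rot"][:,1]
print(s["time"],s["q"],s["eef_pos"],"tilt",np.degrees(np.arccos(-z[2])),"az",np.degrees(np.arctan2(z[1],z[0])),"y",y,"yaz",np.degrees(np.arctan2(y[1],y[0])),s["grip_width"],s["wrist_force"])
E
python3 q.py
```

```text
5.1 [ -3.703 -16.089  40.011   1.455 150.61   70.052] [0.188 0.062 0.927] tilt 5.507148272616652 az 3.7557902989560232 y [ 0.3   -0.954  0.023] yaz -72.51453198352668 1.000117321369328 [ 0.551  0.581 -0.066]
```

>>> drive_tool(
  commands=[1, 0, 0, 5, 0, 1, 0, 0, 10, 0, 1, 0, 0, 15, 0, 1, 0, 0, 20, 0, 1, 0, 0, 25, 0],
)

```text
time: 5.6
eef_pos: [0.2202, 0.0734, 0.9491]
tool_rot: [[0.945, 0.299, 0.133], [0.301, -0.953, 0.005], [0.129, 0.036, -0.991]]
wrist_force: [0.8, 0.5, -0.5]
grip_width: 0.999
```

```bash
python3 q.py
```

```text
5.6 [  0.623 -10.286  31.998   0.393 150.623  73.417] [0.22  0.073 0.949] tilt 7.666775277621052 az 2.068267924233503 y [ 0.299 -0.953  0.036] yaz -72.57048548994345 0.998825455102041 [ 0.776  0.484 -0.496]
```

>>> drive_tool(
  commands=[1, -3.5, 0, 3.5, -4, 1, -7, 0, 7, -8, 1, -10, 0, 11, -12, 1, -14, 0, 15, -16, 1, -17, 0, 19, -20],
)

```text
time: 6.1
eef_pos: [0.1418, 0.0829, 0.947]
tool_rot: [[0.983, -0.047, 0.176], [-0.041, -0.998, -0.041], [0.178, 0.033, -0.983]]
wrist_force: [-0.2, -0.6, 0.3]
grip_width: 1.005
```

```bash
python3 q.py
```

```text
6.1 [ 14.054 -17.27   36.979  -9.722 150.642  97.718] [0.142 0.083 0.947] tilt 10.429741386637788 az -13.16073183784502 y [-0.047 -0.998  0.033] yaz -92.71467497071119 1.0047394345960678 [-0.153 -0.596  0.303]
```

>>> drive_tool(
  commands=[1, 1, -0.5, 5, 0, 1, 2, -1, 10, 0, 1, 3, -1.5, 15, 0, 1, 4, -2, 20, 0, 1, 5, -2.5, 25, 0],
)

```text
time: 6.6
eef_pos: [0.2009, 0.0698, 0.9754]
tool_rot: [[0.975, -0.045, 0.218], [-0.037, -0.998, -0.045], [0.22, 0.035, -0.975]]
wrist_force: [0.2, 0.3, -0.6]
grip_width: 1.003
```

```bash
python3 q.py
```

```text
6.6 [  5.156  -9.593  26.42   -7.496 150.635  90.597] [0.201 0.07  0.975] tilt 12.854372610233316 az -11.555616844650368 y [-0.045 -0.998  0.035] yaz -92.6054794928269 1.0030055306255918 [ 0.227  0.334 -0.602]
```

>>> drive_tool(
  commands=[1, -2, -0.7, 4.5, 0, 1, -4, -1.4, 9, 0, 1, -6, -2, 13.5, 0, 1, -8, -2.7, 18, 0, 1, -10, -3.4, 22, 0],
)

```text
time: 7.1
eef_pos: [0.1641, 0.0571, 0.9835]
tool_rot: [[0.963, -0.047, 0.264], [-0.034, -0.998, -0.053], [0.266, 0.042, -0.963]]
wrist_force: [0.2, 0.9, -0.1]
grip_width: 1.001
```

>>> drive_tool(
  commands=[1, 0, 0, 5, 0, 1, 0, 0, 10, 0, 1, 0, 0, 15, 0, 1, 0, 0, 20, 0, 1, 0, 0, 25, 0],
)

```text
time: 7.6
eef_pos: [0.1889, 0.0618, 1.0008]
tool_rot: [[0.953, -0.048, 0.301], [-0.032, -0.998, -0.059], [0.303, 0.047, -0.952]]
wrist_force: [0.1, 0.3, -0.3]
grip_width: 0.996
```

```bash
python3 q.py
```

```text
7.6 [  4.878  -8.394  20.213  -9.882 150.631  87.846] [0.189 0.062 1.001] tilt 17.83066612617336 az -11.076432262108908 y [-0.048 -0.998  0.047] yaz -92.74449700673232 0.9961488376562021 [ 0.149  0.314 -0.312]
```

>>> drive_tool(
  commands=[1, -2, -0.7, 4.5, -3, 1, -4, -1.4, 9, -6, 1, -6, -2, 13.5, -9, 1, -8, -2.7, 18, -12, 1, -10, -3.4, 22, -15],
)

```text
time: 8.1
eef_pos: [0.1512, 0.0364, 1.0064]
tool_rot: [[0.898, -0.306, 0.316], [-0.272, -0.951, -0.148], [0.346, 0.046, -0.937]]
wrist_force: [0.3, -0.6, 0.2]
grip_width: 0.999
```

>>> drive_tool(
  commands=[1, 0, 0, 5, 0, 1, 0, 0, 10, 0, 1, 0, 0, 15, 0, 1, 0, 0, 20, 0, 1, 0, 0, 25, 0],
)

```text
time: 8.6
eef_pos: [0.1576, 0.0293, 1.0166]
tool_rot: [[0.889, -0.306, 0.341], [-0.268, -0.951, -0.155], [0.372, 0.047, -0.927]]
wrist_force: [0.2, 0.1, -0.2]
grip_width: 0.999
```

```bash
python3 q.py
```

```text
8.6 [  4.033  -9.603  17.716 -21.349 150.633  90.748] [0.158 0.029 1.017] tilt 21.992336739921367 az -24.438981622804796 y [-0.306 -0.951  0.047] yaz -107.81689446149932 0.9993639643520685 [ 0.208  0.139 -0.202]
```

>>> drive_tool(
  commands=[1, -4, 1, 3, 0, 1, -8, 2, 6, 0, 1, -12, 3, 9, 0, 1, -16, 4, 12, 0, 1, -19, 5, 15, 0],
)

```text
time: 9.1
eef_pos: [0.1022, 0.0303, 1.0254]
tool_rot: [[0.867, -0.297, 0.4], [-0.254, -0.954, -0.158], [0.429, 0.035, -0.903]]
wrist_force: [0.3, -0.1, -0.5]
grip_width: 0.996
```

```bash
python3 q.py
```

```text
9.1 [ 35.901 -11.325  17.659 -47.749 150.642  96.224] [0.102 0.03  1.025] tilt 25.49528251565056 az -21.565734597104726 y [-0.297 -0.954  0.035] yaz -107.31089214831324 0.9956133401082162 [ 0.318 -0.058 -0.505]
```

>>> drive_tool(
  commands=[1, 0.5, 0, 5, 0, 1, 1, 0, 10, 0, 1, 1.5, 0, 15, 0, 1, 2, 0, 20, 0, 1, 2.5, 0, 25, 0],
)

```text
time: 9.6
eef_pos: [0.0998, 0.0287, 1.0258]
tool_rot: [[0.864, -0.302, 0.403], [-0.257, -0.952, -0.164], [0.433, 0.039, -0.901]]
wrist_force: [0.7, -0.3, -0.3]
grip_width: 0.998
```

```bash
python3 q.py
```

```text
9.6 [ 39.317 -11.247  17.716 -51.196 150.628  96.539] [0.1   0.029 1.026] tilt 25.771661304924653 az -22.21923662134551 y [-0.302 -0.952  0.039] yaz -107.6141244958485 0.9980661746482954 [ 0.724 -0.324 -0.265]
```

>>> drive_tool(
  commands=[1, -4.5, -1, 2, 0, 1, -9, -2, 4, 0, 1, -13.5, -3, 6, 0, 1, -18, -4, 8, 0, 1, -22, -5, 10, 0],
)

```text
time: 10.1
eef_pos: [0.0154, -0.0331, 1.0322]
tool_rot: [[0.829, -0.311, 0.465], [-0.247, -0.949, -0.195], [0.502, 0.047, -0.864]]
wrist_force: [0.4, 0.6, 0.3]
grip_width: 0.998
```

```bash
python3 q.py
```

```text
10.1 [ 23.88  -19.006  17.651 -48.424 150.645  82.629] [ 0.015 -0.033  1.032] tilt 30.2696382620573 az -22.79903974166054 y [-0.311 -0.949  0.047] yaz -108.16623743389279 0.9977568053250315 [0.437 0.593 0.306]
```

>>> drive_tool(
  commands=[1, -4.5, 0, 2, 0, 1, -9, 0, 4, 0, 1, -13.5, 0, 6, 0, 1, -18, 0, 8, 0, 1, -22, 0, 10, 0],
)

```text
time: 10.6
eef_pos: [-0.0649, -0.0655, 1.0275]
tool_rot: [[0.796, -0.319, 0.514], [-0.229, -0.945, -0.233], [0.561, 0.068, -0.825]]
wrist_force: [-0.2, 1.1, -0.1]
grip_width: 1.001
```

```bash
python3 q.py
```

```text
10.6 [ 18.47  -25.017  17.678 -51.537 150.625  72.883] [-0.065 -0.066  1.027] tilt 34.38006121327645 az -24.388810272455835 y [-0.319 -0.945  0.068] yaz -108.67308599711379 1.0005527995541819 [-0.224  1.075 -0.055]
```

```bash
python3 - <<'E'
from h import *
t=load("top0.npz");s=load("side0.npz")
c=np.array([.5747,.1258,0.070]);a=np.radians(47.5)
X=np.array([np.cos(a),np.sin(a),0]);Y=np.array([-X[1],X[0],0]);Z=np.array([0,0,1])
for n,d,x0,y0,x1,y1 in(("t",t,225,140,285,190),("s",s,190,210,290,285)):
    k=12 if n=="t" else 8
    im=cv2.resize(d["image"][y0:y1,x0:x1,::-1],None,fx=k,fy=k,interpolation=cv2.INTER_NEAREST)
    def P(p):
        q=proj(d,p); return tuple(int(v) for v in ((q[0]+.5-x0)*k,(q[1]+.5-y0)*k))
    for e in(-29,29):
        pl=[P(c+Y*e/1000+.015*(X*np.cos(w)+Z*np.sin(w))) for w in np.linspace(0,2*np.pi,40)]
        cv2.polylines(im,[np.array(pl)],False,(0,0,255),1)
    B=[P(c+X*x+Y*y+Z*z) for x,y,z in((.012,.046,.07),(.012,-.046,.07),(.012,-.046,.084),(.012,.046,.084))]
    cv2.polylines(im,[np.array(B)],True,(255,0,0),1)
    cv2.imwrite(f"pics/ov_{n}.png",im)
E
```

```text
(no output)
```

View pics/ov_t.png

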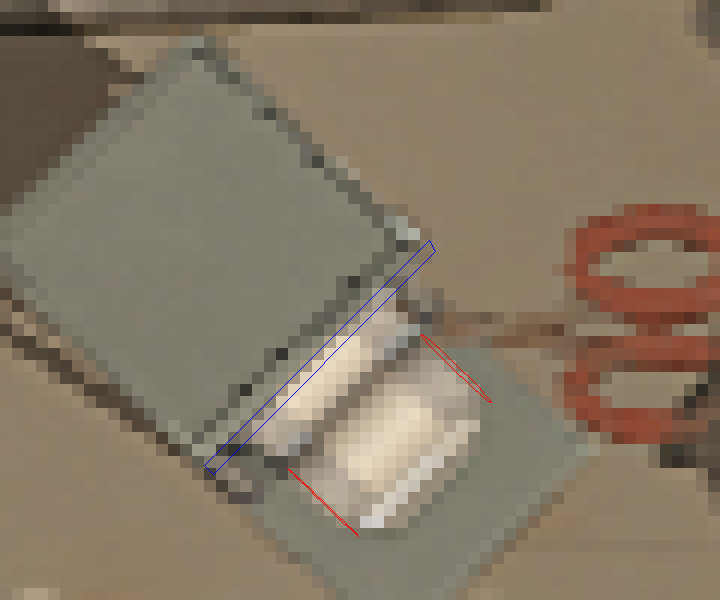

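View pics/ov_s.png

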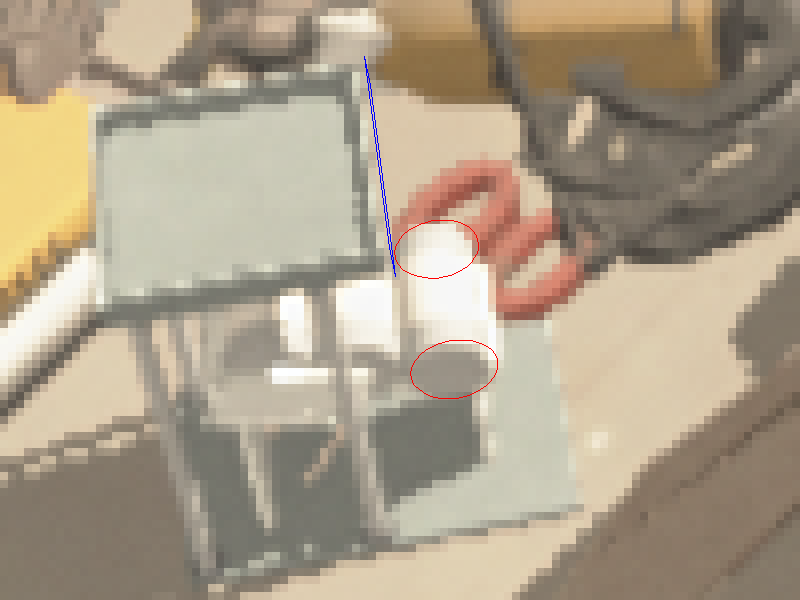

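```bash
python3 - <<'E'
from h import *
t=load("top0.npz");s=load("side0.npz")
c=np.array([.5747,.1258,0]);a=np.radians(47.5)
X=np.array([np.cos(a),np.sin(a),0]);Y=np.array([-X[1],X[0],0])
def L(d,u,v,z):
    p=ray(d,u,v,z)-c; print(n,"z",z,"x %.1f y %.1f"%(1000*p@X,1000*p@Y))
n="side rod bottom";L(s,190+378/8-.5,210+535/8-.5,.006)
n="side rod at row 400";[L(s,190+350/8-.5,210+400/8-.5,z) for z in(.06,.07,.08)]
n="side rod at row 300";[L(s,190+330/8-.5,210+305/8-.5,z) for z in(.12,.13)]
n="side rear rod bottom";L(s,190+205/8-.5,210+575/8-.5,.006)
n="top spot R";[L(t,225+430/12-.5,140+305/12-.5,z) for z in(.01,.05,.1)]
n="top spot L";[L(t,225+240/12-.5,140+490/12-.5,z) for z in(.01,.05,.1)]
n="base corners";L(t,225+590/12-.5,140+450/12-.5,.008);L(s,190+580/8-.5,210+508/8-.5,.008)
# tray edge
n="tray side";L(s,190+375/8-.5,210+265/8-.5,.152);L(s,190+358/8-.5,210+72/8-.5,.154)
n="tray top";L(t,225+205/12-.5,140+445/12-.5,.152);L(t,225+410/12-.5,140+235/12-.5,.154)
E
```

```text
side rod bottom z 0.006 x 37.2 y 42.4
side rod at row 400 z 0.06 x 37.4 y 24.8
side rod at row 400 z 0.07 x 36.6 y 33.6
side rod at row 400 z 0.08 x 35.8 y 42.4
side rod at row 300 z 0.12 x 35.7 y 34.5
side rod at row 300 z 0.13 x 34.9 y 43.8
side rear rod bottom z 0.006 x 98.2 y 44.7
top spot R z 0.01 x 35.7 y -41.4
top spot R z 0.05 x 25.3 y -39.0
top spot R z 0.1 x 12.3 y -35.9
top spot L z 0.01 x 36.9 y 43.8
top spot L z 0.05 x 26.5 y 43.8
top spot L z 0.1 x 13.5 y 43.9
base corners z 0.008 x -34.8 y -43.1
base corners z 0.008 x -34.3 y 50.0
tray side z 0.152 x 17.4 y 50.5
tray side z 0.154 x 14.8 y -39.1
tray top z 0.152 x 16.6 y 41.6
tray top z 0.154 x 17.2 y -43.3
```

```bash
python3 - <<'E'
from h import *
from scipy.optimize import least_squares
c=np.array([.5747,.1258,0]);a=np.radians(47.5)
X=np.array([np.cos(a),np.sin(a),0]);Y=np.array([-X[1],X[0],0])
for n in("top0","side0"):
    d=load(n+".npz");W=pts(d).reshape(-1,3);p=W-c;q=np.stack([p@X,p@Y,W[:,2]],1)*1000
    k=(abs(q[:,0])<20)&(abs(q[:,1])<26)&(q[:,2]>62)&(q[:,2]<95); k&=~((q[:,0]>12)&(q[:,2]>0)); q=q[k]
    f=lambda v:np.hypot(q[:,0]-v[0]-v[2]*q[:,1],q[:,2]-v[1])-15
    r=least_squares(f,[0,70,0],loss="soft_l1",f_scale=2);print(n,len(q),r.x)
    I=d["image"].reshape(-1,3)[k]
    print(" y range",np.percentile(q[:,1],[1,50,99]))
    q2=np.stack([p@X,p@Y,W[:,2]],1)*1000; k=(abs(q2[:,0])<12)&(abs(q2[:,1])<45)&(q2[:,2]>70)&(q2[:,2]<100)
    print(" ylim",np.percentile(q2[k,1],[1,50,99]))
E
```

```text
top0 116 [1.15192971e+00 6.82752696e+01 1.65305010e-03]
 y range [-25.04905307   0.72607343  24.25052845]
 ylim [-27.77128731   0.84328071  28.91804593]
side0 134 [ 2.33725237e+00  6.88757337e+01 -8.90549053e-03]
 y range [-24.01206655   0.77004923  25.54324709]
 ylim [-29.77809809   5.78351113  30.41476384]
```

>>> drive_tool(
  commands=[0.8, 4.7, 1, -1, 8, 0.8, 9.4, 2, -2, 16, 0.8, 14, 3, -3, 24, 0.8, 18.5, 4, -5, 32, 0.8, 22.5, 5, -8, 40],
)

```text
time: 11.1
eef_pos: [0.0733, -0.0413, 0.9884]
tool_rot: [[0.825, 0.108, 0.555], [0.126, -0.992, 0.006], [0.551, 0.065, -0.832]]
wrist_force: [0.0, -0.9, 0.2]
grip_width: 0.8
```

```bash
python3 q.py
```

```text
11.1 [ 71.776 -29.321  39.007 -58.938 142.197  98.3  ] [ 0.073 -0.041  0.988] tilt 33.68769793205401 az 0.583565125877151 y [ 0.108 -0.992  0.065] yaz -83.78411812884553 0.7999668119451105 [ 0.049 -0.853  0.218]
```

>>> drive_tool(
  commands=[0.8, 4, 0, -2.5, 8, 0.8, 8, 0, -5, 16, 0.8, 12, 0.5, -8, 24, 0.8, 16, 1, -11, 32, 0.8, 20, 2, -14, 41],
)

```text
time: 11.6
eef_pos: [0.131, -0.0343, 0.9015]
tool_rot: [[0.573, 0.693, 0.437], [0.603, -0.718, 0.348], [0.555, 0.064, -0.829]]
wrist_force: [-0.2, -0.4, -0.1]
grip_width: 0.801
```

```bash
python3 q.py
```

```text
11.6 [122.824 -44.414  59.24  -64.427 141.958 107.849] [ 0.131 -0.034  0.902] tilt 33.962431561880706 az 38.53791706736933 y [ 0.693 -0.718  0.064] yaz -46.01738492296578 0.8007613325817178 [-0.22  -0.376 -0.128]
```

>>> drive_tool(
  commands=[0.8, -2.2, 3.4, 0, 0, 0.8, -4.4, 6.8, 0, 0, 0.8, -6.6, 10.2, 0, 0, 0.8, -8.8, 13.6, 0, 0, 0.8, -10, 17, 0, 0],
)

```text
time: 12.1
eef_pos: [0.0305, 0.1335, 0.9028]
tool_rot: [[0.576, 0.693, 0.434], [0.598, -0.719, 0.354], [0.557, 0.056, -0.829]]
wrist_force: [-0.3, -0.4, 0.2]
grip_width: 0.801
```

```bash
python3 q.py
```

```text
12.1 [117.886 -32.241  60.023 -48.61  133.004 122.979] [0.03  0.133 0.903] tilt 34.02400070979169 az 39.21212140100848 y [ 0.693 -0.719  0.056] yaz -46.05995289467249 0.8013444187679531 [-0.34  -0.36   0.206]
```

>>> drive_tool(
  commands=[0.8, 1, 4, -1, 0, 0.8, 3.5, 8, -2, 0, 0.8, 7, 11, -4, 0, 0.8, 11, 12.5, -6, 0, 0.8, 15.5, 13.5, -8, 0],
)

```text
time: 12.6
eef_pos: [0.1246, 0.2422, 0.8505]
tool_rot: [[0.58, 0.689, 0.435], [0.597, -0.723, 0.348], [0.554, 0.058, -0.831]]
wrist_force: [-0.9, 1.1, -0.8]
grip_width: 0.798
```

```bash
python3 q.py
```

```text
12.6 [ 60.956 -33.531  69.006 -13.181 112.184  97.785] [0.125 0.242 0.85 ] tilt 33.827052909711156 az 38.66638689047556 y [ 0.689 -0.723  0.058] yaz -46.37166598897391 0.7980557263048311 [-0.87   1.12  -0.769]
```

>>> drive_tool(
  commands=[0.8, 3.2, -0.8, -3.5, 1, 0.8, 6.4, -1.6, -7, 2, 0.8, 9.6, -2.4, -10.5, 3, 0.8, 12.8, -3.2, -14, 4, 0.8, 16, -4, -17.5, 4],
)

```text
time: 13.1
eef_pos: [0.2624, 0.2048, 0.6997]
tool_rot: [[0.54, 0.734, 0.412], [0.633, -0.677, 0.377], [0.555, 0.058, -0.83]]
wrist_force: [0.6, 0.8, 1.2]
grip_width: 0.804
```

>>> drive_tool(
  commands=[0.8, 2.5, -1, -4, 0, 0.8, 5, -2, -8, 0, 0.8, 7.5, -3, -12, 0, 0.8, 10, -4, -16, 0, 0.8, 12, -5, -20, 0],
)

```text
time: 13.6
eef_pos: [0.3814, 0.1554, 0.4981]
tool_rot: [[0.54, 0.736, 0.409], [0.635, -0.675, 0.377], [0.553, 0.056, -0.831]]
wrist_force: [-0.9, -0.8, -1.2]
grip_width: 0.8
```

```bash
python3 q.py
```

```text
13.6 [ -5.303 -40.475 113.992  24.588  83.032  38.358] [0.381 0.155 0.498] tilt 33.78890762101929 az 42.654979542020754 y [ 0.736 -0.675  0.056] yaz -42.52050488943986 0.8004988401175038 [-0.892 -0.849 -1.2  ]
```

>>> drive_tool(
  commands=[0.8, 3, -1, -3.5, 0, 0.8, 6, -2, -7, 0, 0.8, 9, -3, -10.5, 0, 0.8, 11, -4, -14.5, 0, 0.8, 12.5, -5, -19, 0],
)

```text
time: 14.1
eef_pos: [0.5063, 0.1057, 0.3094]
tool_rot: [[0.538, 0.736, 0.411], [0.635, -0.674, 0.377], [0.554, 0.058, -0.83]]
wrist_force: [0.1, 0.6, 0.3]
grip_width: 0.802
```

```bash
python3 q.py
```

```text
14.1 [-10.983 -19.736 121.267  30.956  60.624  19.29 ] [0.506 0.106 0.309] tilt 33.873571887138716 az 42.551619818459244 y [ 0.736 -0.674  0.058] yaz -42.47251251717415 0.8016096020956941 [0.096 0.633 0.257]
```

Now to the pre-grasp, 12 cm back along the tool axis.

>>> drive_tool(
  commands=[0.8, 0.8, -0.8, -4.5, 0, 0.8, 1.5, -1.4, -8.5, 0, 0.8, 2, -2, -12, 0, 0.8, 2.3, -2.2, -14.4, 0, 0.8, 2.3, -2.2, -14.4, 0],
)

```text
time: 14.6
eef_pos: [0.5243, 0.085, 0.1613]
tool_rot: [[0.544, 0.737, 0.401], [0.634, -0.674, 0.379], [0.55, 0.048, -0.834]]
wrist_force: [-0.6, -0.1, 0.0]
grip_width: 0.798
```

```bash
python3 q.py; python3 - <<'E'
from bench import imaging
import cv2,numpy as np
for n,x0,y0,x1,y1,k in(("side",190,170,310,285,5),("top",225,120,305,200,7)):
    d=imaging.capture(n); np.savez(n+"1.npz",**d); cv2.imwrite(f"pics/{n}1.png",cv2.resize(d["image"][y0:y1,x0:x1,::-1],None,fx=k,fy=k,interpolation=cv2.INTER_NEAREST))
E
```

```text
14.6 [-13.401  -5.172 126.636  39.819  46.155   3.102] [0.524 0.085 0.161] tilt 33.48132062510307 az 43.44299188935258 y [ 0.737 -0.674  0.048] yaz -42.4168018301548 0.7981616472737437 [-0.558 -0.067  0.017]
```

View pics/side1.png

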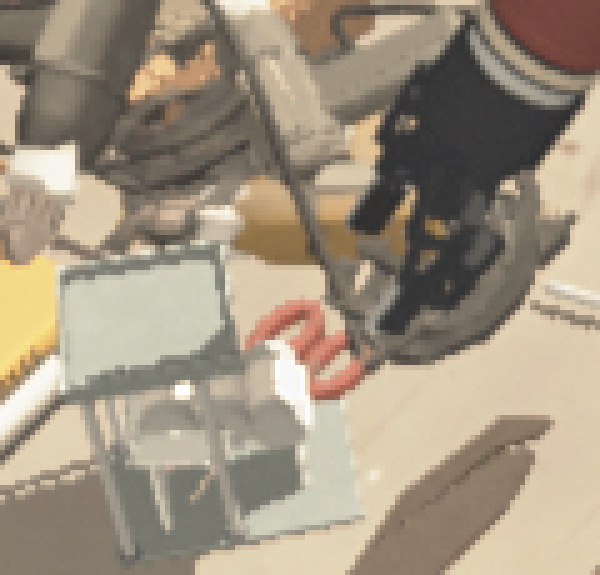

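View pics/top1.png

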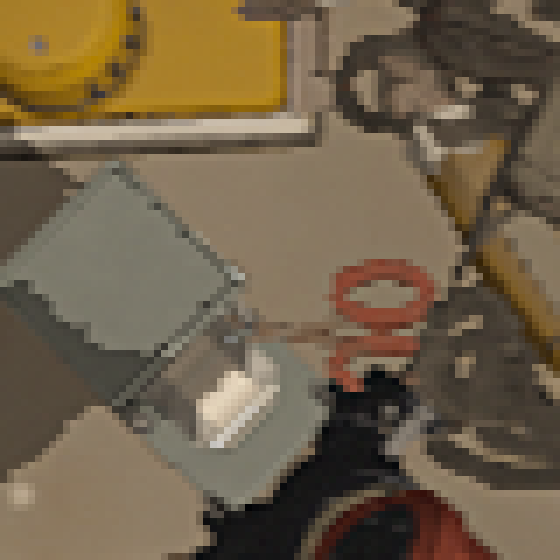

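>>> drive_tool(
  commands=[0.8, 1.5, 1, -2.3, 0, 0.8, 2.6, 1.9, -4.2, 0, 0.8, 3.4, 2.7, -5.8, 0, 0.8, 3.9, 3.2, -7, 0, 0.8, 3.9, 3.2, -7, 0],
)

```text
time: 15.2
eef_pos: [0.5679, 0.1172, 0.0981]
tool_rot: [[0.536, 0.738, 0.41], [0.636, -0.673, 0.379], [0.555, 0.058, -0.83]]
wrist_force: [-0.2, -0.7, 0.3]
grip_width: 0.801
```

```bash
python3 q.py; python3 - <<'E'
from bench import imaging
import cv2,numpy as np
for n,x0,y0,x1,y1,k in(("side",200,190,300,285,7),):
    d=imaging.capture(n); np.savez(n+"1.npz",**d); cv2.imwrite(f"pics/{n}2.png",cv2.resize(d["image"][y0:y1,x0:x1,::-1],None,fx=k,fy=k,interpolation=cv2.INTER_NEAREST)[:600,:800])
E
```

```text
15.2 [ -8.045   7.113 122.996  46.733  36.415  -1.909] [0.568 0.117 0.098] tilt 33.93902886057072 az 42.68885547383049 y [ 0.738 -0.673  0.058] yaz -42.3631977085566 0.8012164708734039 [-0.226 -0.677  0.27 ]
```

View pics/side2.png

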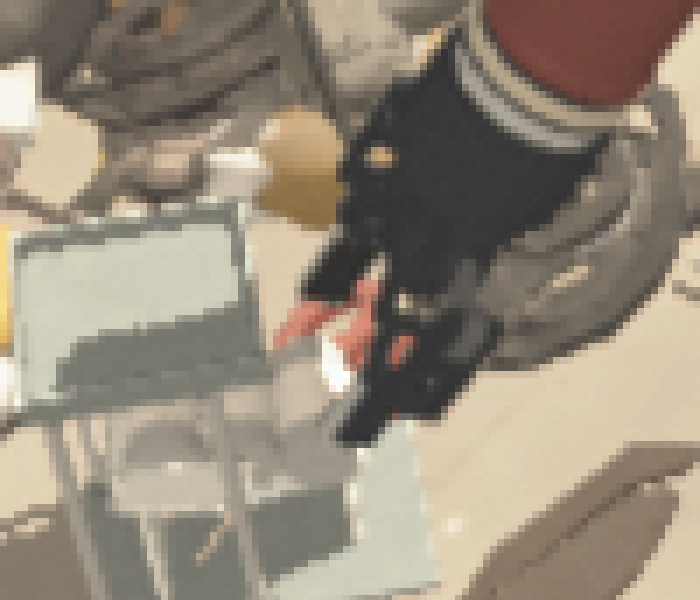

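>>> drive_tool(
  commands=[0.8, 0.4, 0.5, -1.3, 0, 0.8, 0.7, 0.9, -2.3, 0, 0.8, 1, 1.25, -3.2, 0, 0.8, 1, 1.25, -3.3, 0, 0.8, 1, 1.25, -3.3, 0],
)

```text
time: 15.75
eef_pos: [0.5771, 0.1291, 0.0644]
tool_rot: [[0.538, 0.737, 0.41], [0.635, -0.674, 0.378], [0.555, 0.057, -0.83]]
wrist_force: [-0.4, 0.4, -0.8]
grip_width: 0.804
```

```bash
python3 q.py; python3 - <<'E'
from bench import imaging
import cv2,numpy as np
for n,x0,y0,x1,y1,k in(("side",200,190,300,285,6),("top",225,130,305,200,7)):
    d=imaging.capture(n); np.savez(n+"1.npz",**d); cv2.imwrite(f"pics/{n}3.png",cv2.resize(d["image"][y0:y1,x0:x1,::-1],None,fx=k,fy=k,interpolation=cv2.INTER_NEAREST)[:600,:800])
E
```

```text
15.75 [ -6.378  12.234 122.     51.104  32.769  -5.798] [0.577 0.129 0.064] tilt 33.89321874637982 az 42.682879634959605 y [ 0.737 -0.674  0.057] yaz -42.43635470142234 0.8035726636946816 [-0.412  0.4   -0.792]
```

View pics/side3.png

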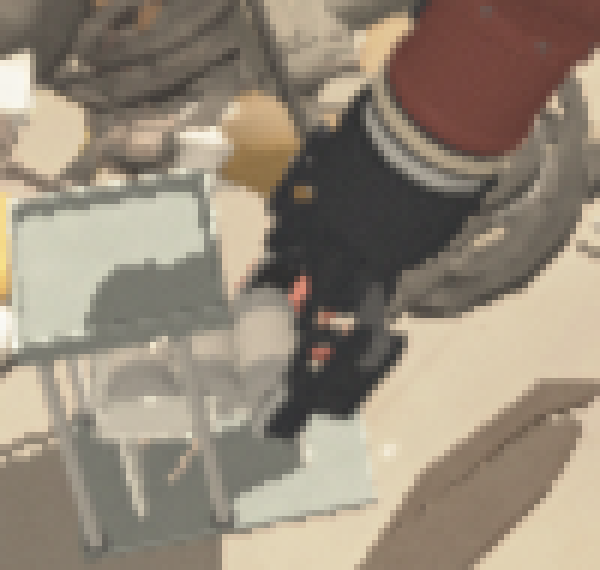

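View pics/top3.png

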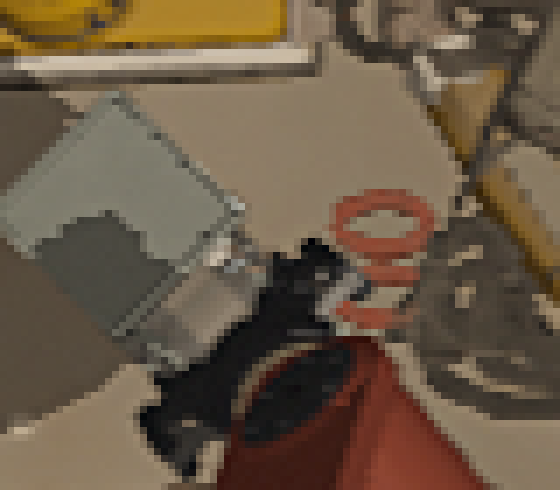

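>>> drive_tool(
  commands=[0.7, 0, 0, 0, 0, 0.6, 0, 0, 0, 0, 0.5, 0, 0, 0, 0, 0.5, 0, 0, 0, 0, 0.5, 0, 0, 0, 0],
  grip_force=45,
)

```text
time: 16.35
eef_pos: [0.5778, 0.1288, 0.0655]
tool_rot: [[0.537, 0.737, 0.411], [0.635, -0.674, 0.378], [0.556, 0.058, -0.829]]
wrist_force: [-3.6, -3.3, 6.9]
grip_width: 0.677
```

```bash
python3 q.py; python3 - <<'E'
from bench import imaging
import cv2,numpy as np
for n,x0,y0,x1,y1,k in(("side",200,190,300,285,6),):
    d=imaging.capture(n); np.savez(n+"1.npz",**d); cv2.imwrite(f"pics/{n}4.png",cv2.resize(d["image"][y0:y1,x0:x1,::-1],None,fx=k,fy=k,interpolation=cv2.INTER_NEAREST)[:600,:800])
E
```

```text
16.35 [ -6.408  12.143 121.973  51.112  32.802  -5.804] [0.578 0.129 0.066] tilt 33.974234968425876 az 42.58158533262893 y [ 0.737 -0.674  0.058] yaz -42.45287360158834 0.6767046269820113 [-3.603 -3.323  6.926]
```

View pics/side4.png

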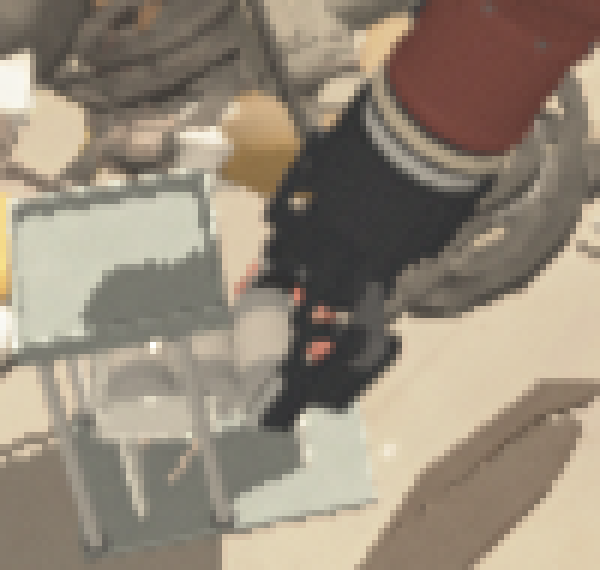

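>>> drive_tool(
  commands=[0.5, -0.07, -0.08, 0.4, 0, 0.5, -0.15, -0.16, 0.9, 0, 0.5, -0.3, -0.3, 1.5, 0, 0.5, -0.6, -0.6, 2.4, 0, 0.5, -1.2, -1.15, 3.6, 0],
)

```text
time: 16.9
eef_pos: [0.5648, 0.1174, 0.1009]
tool_rot: [[0.538, 0.737, 0.41], [0.635, -0.673, 0.378], [0.554, 0.057, -0.83]]
wrist_force: [0.6, -0.8, -0.7]
grip_width: 0.671
```

>>> drive_tool(
  commands=[0.5, -1, -1, 2, 0, 0.5, -2, -2, 4, 0, 0.5, -3, -3, 6, 0, 0.5, -4, -4.2, 8, 0, 0.5, -5, -5.5, 10, 0],
)

```text
time: 17.4
eef_pos: [0.5144, 0.062, 0.2017]
tool_rot: [[0.537, 0.737, 0.41], [0.636, -0.674, 0.377], [0.554, 0.058, -0.83]]
wrist_force: [1.0, -0.6, -0.6]
grip_width: 0.677
```

```bash
python3 q.py; python3 - <<'E'
from bench import imaging
import cv2,numpy as np
for n,x0,y0,x1,y1,k in(("side",190,170,310,285,5),("top",225,120,305,200,7)):
    d=imaging.capture(n); np.savez(n+"1.npz",**d); cv2.imwrite(f"pics/{n}5.png",cv2.resize(d["image"][y0:y1,x0:x1,::-1],None,fx=k,fy=k,interpolation=cv2.INTER_NEAREST)[:600,:800])
E
```

```text
17.4 [-16.999 -10.576 126.411  37.604  51.993   3.899] [0.514 0.062 0.202] tilt 33.88226659877321 az 42.59193626563723 y [ 0.737 -0.674  0.058] yaz -42.43266246114813 0.6768249094799242 [ 0.988 -0.635 -0.599]
```

View pics/side5.png

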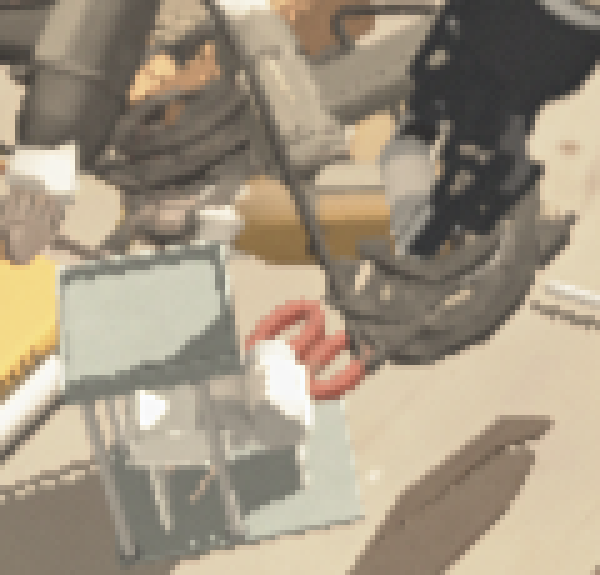

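View pics/top5.png

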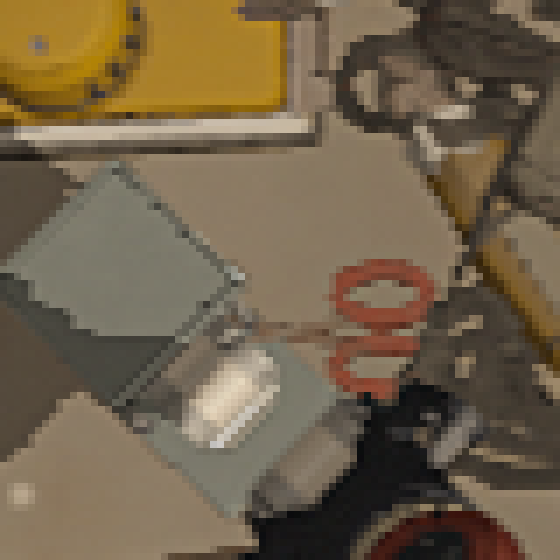

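```bash
python3 - <<'E'
from h import *
t=load("top1.npz");s=load("side1.npz")
N=cv2.INTER_CUBIC
np.set_printoptions(precision=4,suppress=True)
s0=load("side0.npz");t0=load("top0.npz")
for n,u,v in(("near",396,155),("far",288,88)):
    print("side",n,ray(s0,315+u/12-.5,160+v/12-.5,.079))
for n,u,v in(("near",368,293),("far",410,147)):
    print("top",n,ray(t0,350+u/14-.5,176+v/14-.5,.079))
# base corners from side view s_k: left(125,305) front(350,475) right(550,335)
for u,v in((125,305),(350,472),(550,335)): print("side corner",ray(s0,315+u/12-.5,160+v/12-.5,.006))
# depth points on plates
for d in(s0,t0,t,s):
    W=pts(d).reshape(-1,3);k=(abs(W[:,0]-.5225)<.06)&(abs(W[:,1]+.319)<.05)&(W[:,2]>.062)&(W[:,2]<.09)
    print(k.sum(),W[k].mean(0))
cv2.imwrite("pics/t_k1.png",cv2.resize(t["image"][176:214,350:400,::-1],None,fx=14,fy=14,interpolation=cv2.INTER_NEAREST))
E
```

```text
side near [ 0.5019 -0.3161  0.079 ]
side far [ 0.544 -0.326  0.079]
top near [ 0.5044 -0.3132  0.079 ]
top far [ 0.5434 -0.3245  0.079 ]
side corner [ 0.5783 -0.2917  0.006 ]
side corner [ 0.4839 -0.2645  0.006 ]
side corner [ 0.4657 -0.3476  0.006 ]
62 [ 0.5226 -0.3201  0.0728]
33 [ 0.5222 -0.3212  0.075 ]
34 [ 0.5215 -0.3211  0.0757]
62 [ 0.5223 -0.3199  0.073 ]
```

View pics/t_k1.png

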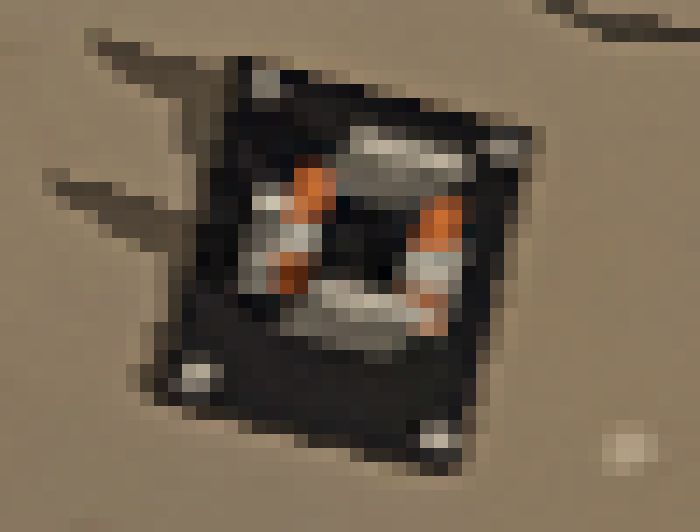

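>>> drive_tool(
  commands=[0.5, 0, -4, 1, -6, 0.5, 0, -8, 2, -13, 0.5, 0, -12, 2, -20, 0.5, 0, -16, 2, -27, 0.5, 0, -20, 2, -34],
)

```text
time: 18.0
eef_pos: [0.5146, -0.1386, 0.2198]
tool_rot: [[0.802, 0.229, 0.551], [0.222, -0.972, 0.082], [0.554, 0.057, -0.83]]
wrist_force: [0.0, 0.2, -1.0]
grip_width: 0.679
```

>>> drive_tool(
  commands=[0.5, 0, -4, 0, -7, 0.5, 0, -8, 0, -14, 0.5, 0, -12, -1, -21, 0.5, 0, -16, -3, -27.4, 0.5, 0, -18, -5, -27.4],
)

```text
time: 18.5
eef_pos: [0.5157, -0.3191, 0.1702]
tool_rot: [[0.814, -0.241, 0.528], [-0.169, -0.969, -0.182], [0.556, 0.059, -0.829]]
wrist_force: [0.4, 0.6, -0.5]
grip_width: 0.676
```

```bash
python3 q.py
```

```text
18.5 [-45.282  -0.493 121.226  28.461  31.307  36.825] [ 0.516 -0.319  0.17 ] tilt 33.9742795622049 az -18.977888032267472 y [-0.241 -0.969  0.059] yaz -103.96813561649269 0.6758308475926521 [ 0.36   0.616 -0.546]
```

>>> drive_tool(
  commands=[0.5, 0.4, -0.1, -2, 0, 0.5, 0.94, -0.16, -4, 0, 0.5, 0.94, -0.16, -6, 0, 0.5, 0.94, -0.16, -7, 0, 0.5, 0.94, -0.16, -7, 0],
)

```text
time: 19.0
eef_pos: [0.5231, -0.317, 0.0969]
tool_rot: [[0.817, -0.238, 0.524], [-0.17, -0.97, -0.175], [0.55, 0.054, -0.833]]
wrist_force: [0.1, 0.8, -2.1]
grip_width: 0.675
```

```bash
python3 q.py; python3 - <<'E'
from bench import imaging
import cv2,numpy as np
for n,x0,y0,x1,y1,k in(("side",315,145,375,205,10),("top",350,166,400,214,12)):
    d=imaging.capture(n); np.savez(n+"1.npz",**d); cv2.imwrite(f"pics/{n}6.png",cv2.resize(d["image"][y0:y1,x0:x1,::-1],None,fx=k,fy=k,interpolation=cv2.INTER_NEAREST)[:600,:800])
E
```

```text
19.0 [-44.489   7.999 122.009  37.275  23.613  27.386] [ 0.523 -0.317  0.097] tilt 33.57131345745242 az -18.46800770683719 y [-0.238 -0.97   0.054] yaz -103.80744146123043 0.6750323216981576 [ 0.146  0.812 -2.136]
```

View pics/side6.png

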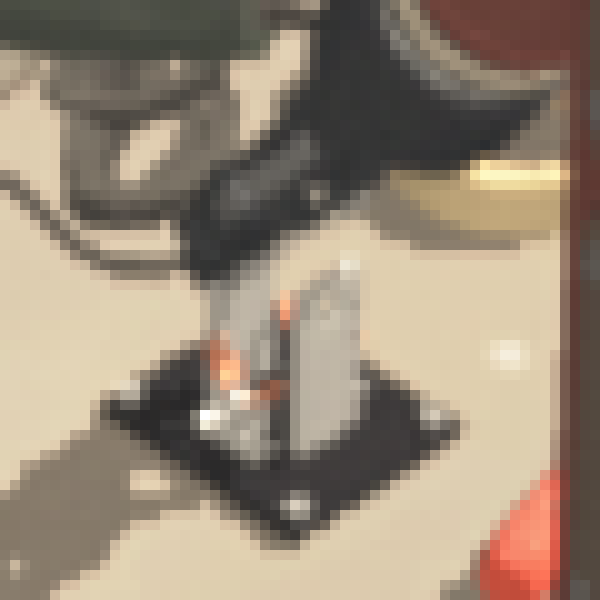

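View pics/top6.png

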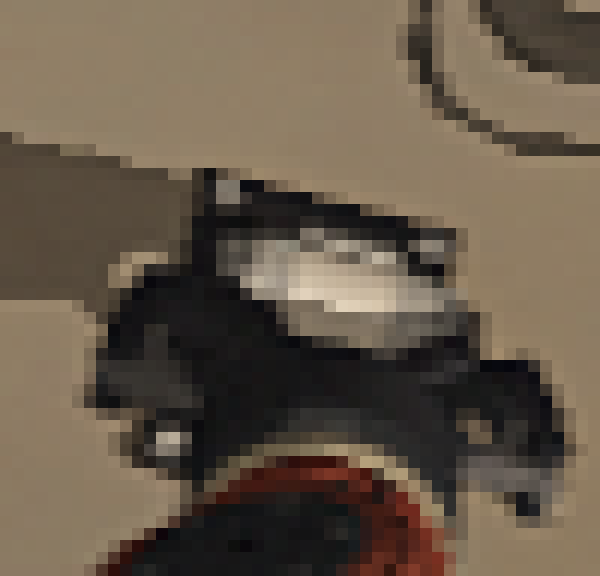

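```bash
python3 - <<'E'
from h import *
from scipy.optimize import least_squares
from bench import sensors
s=sensors.sense();R=s["tool_rot"];p=s["eef_pos"]
c=p-.0053*R[:,2];Y=R[:,1];print("expect",c)
X=np.cross(Y,[0,0,1]);X/=np.linalg.norm(X);
if X[0]<0:X=-X
Z=np.cross(X,Y);Z*=np.sign(Z[2])
for n in("top1","side1"):
    d=load(n+".npz");W=pts(d).reshape(-1,3);I=d["image"].reshape(-1,3);q=(W-c)@np.stack([X,Y,Z],1)*1000
    k=(abs(q[:,1])<24)&(np.hypot(q[:,0],q[:,2])<21)&(q[:,2]>0)&(I.min(1)>100)
    g=q[k];print(n,len(g))
    if len(g)<10: continue
    f=lambda v:np.hypot(g[:,0]-v[0],g[:,2]-v[1])-15
    r=least_squares(f,[0,0],loss="soft_l1",f_scale=2);print(r.x, np.linalg.inv(r.jac.T@r.jac).diagonal()**.5*3)
# top image: fuse ends / silhouette pixel projections
d=load("top1.npz")
for e in(-29,29):
  print([ ((proj(d,c+Y*e/1000+.015*(X*np.cos(w)+Z*np.sin(w)))+.5-[350,166])*12).astype(int).tolist() for w in(0,np.pi/2,np.pi)])
E
```

```text
expect [ 0.52175259 -0.31768117  0.10430017]
top1 54
[-0.60811973 -3.10696998] [1.58153328 0.79491285]
side1 1
[[261, 231], [254, 270], [238, 326]]
[[449, 278], [445, 318], [427, 374]]
```

>>> drive_tool(
  commands=[0.5, 0.1, -0.2, -1.2, 0, 0.5, 0.1, -0.2, -2.4, 0, 0.5, 0.1, -0.2, -3.5, 0, 0.5, 0.1, -0.2, -4.5, 0, 0.5, 0.1, -0.2, -5, 0],
)

```text
time: 19.6
eef_pos: [0.5261, -0.3213, 0.0509]
tool_rot: [[0.814, -0.239, 0.529], [-0.168, -0.969, -0.18], [0.556, 0.058, -0.829]]
wrist_force: [-0.7, 0.2, -2.2]
grip_width: 0.678
```

```bash
python3 q.py; python3 - <<'E'
from bench import imaging
import cv2,numpy as np
for n,x0,y0,x1,y1,k in(("side",315,145,375,205,10),("top",350,166,400,214,12)):
    d=imaging.capture(n); np.savez(n+"1.npz",**d); cv2.imwrite(f"pics/{n}7.png",cv2.resize(d["image"][y0:y1,x0:x1,::-1],None,fx=k,fy=k,interpolation=cv2.INTER_NEAREST)[:600,:800])
E
python3 q.py
```

```text
19.6 [-44.604  14.054 121.883  48.457  18.961  15.325] [ 0.526 -0.321  0.051] tilt 33.958408011899316 az -18.795104099896292 y [-0.239 -0.969  0.058] yaz -103.85241453009336 0.6784711461838301 [-0.722  0.231 -2.213]
19.7 [-44.607  14.058 121.901  48.393  18.986  15.393] [ 0.526 -0.321  0.051] tilt 33.91005321211506 az -18.7554352797543 y [-0.239 -0.969  0.057] yaz -103.85010385584539 0.6757950801243519 [ 0.014 -0.618 -1.491]
```

View pics/side7.png

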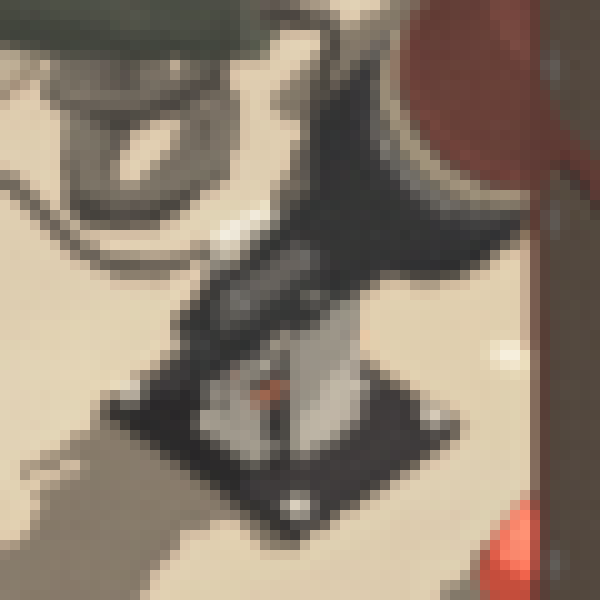

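View pics/top7.png

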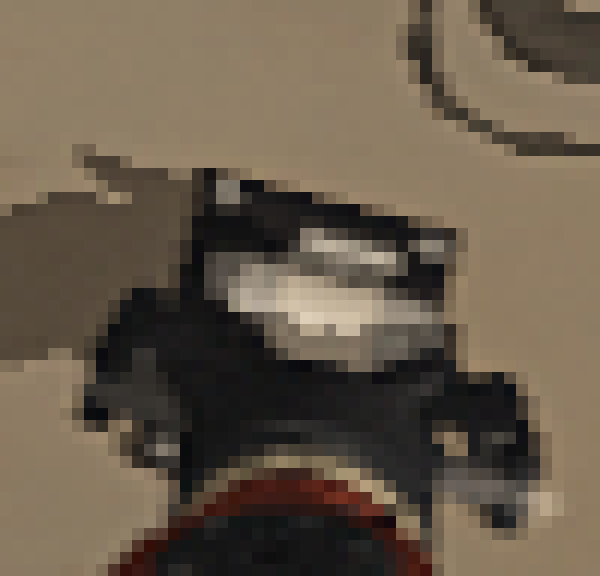

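>>> drive_tool(
  commands=[0.5, -0.05, 0.05, -0.4, 0, 0.5, -0.05, 0.05, -0.7, 0, 0.5, -0.05, 0.05, -0.9, 0, 0.5, -0.05, 0.05, -1.05, 0, 0.5, -0.05, 0.05, -1.1, 0],
)

```text
time: 20.2
eef_pos: [0.5255, -0.3208, 0.0409]
tool_rot: [[0.814, -0.238, 0.53], [-0.167, -0.969, -0.18], [0.556, 0.058, -0.829]]
wrist_force: [-13.2, 4.2, 16.8]
grip_width: 0.677
```

```bash
python3 q.py
```

```text
20.2 [-44.646  15.259 121.978  51.633  18.171  11.942] [ 0.526 -0.321  0.041] tilt 34.00594169238703 az -18.721725943965968 y [-0.238 -0.969  0.058] yaz -103.81526603253809 0.6774869484665236 [-13.182   4.183  16.78 ]
```

>>> drive_tool(
  commands=[0.6, -0.1, 0, 0, 0, 0.72, -0.1, 0, 0, 0, 0.8, -0.1, 0, 0, 0, 0.85, -0.1, 0, 0, 0, 0.85, -0.1, 0, 0, 0],
)

```text
time: 20.7
eef_pos: [0.5243, -0.3207, 0.0395]
tool_rot: [[0.815, -0.239, 0.528], [-0.168, -0.969, -0.179], [0.555, 0.058, -0.83]]
wrist_force: [0.1, 0.1, -0.4]
grip_width: 0.848
```

```bash
python3 q.py
```

```text
20.7 [-44.701  15.341 122.068  51.745  18.098  11.777] [ 0.524 -0.321  0.039] tilt 33.906591703328786 az -18.770333886971926 y [-0.239 -0.969  0.058] yaz -103.84955983165727 0.84810012264396 [ 0.077  0.093 -0.357]
```

>>> drive_tool(
  commands=[0.85, -0.8, 0.3, 1.3, 0, 0.85, -2.1, 0.7, 3.3, 0, 0.85, -4.2, 1.4, 6.6, 0, 0.85, -6.3, 3, 10, 0, 0.85, -8.4, 6, 13, 0],
)

```text
time: 21.2
eef_pos: [0.44, -0.262, 0.1718]
tool_rot: [[0.814, -0.242, 0.529], [-0.169, -0.969, -0.183], [0.556, 0.059, -0.829]]
wrist_force: [1.4, 1.5, 0.4]
grip_width: 0.852
```

```bash
python3 q.py; python3 - <<'E'
from bench import imaging
import cv2,numpy as np
for n,x0,y0,x1,y1,k in(("side",315,145,375,205,10),("top",350,166,400,214,12)):
    d=imaging.capture(n); np.savez(n+"1.npz",**d); cv2.imwrite(f"pics/{n}8.png",cv2.resize(d["image"][y0:y1,x0:x1,::-1],None,fx=k,fy=k,interpolation=cv2.INTER_NEAREST)[:600,:800])
E
python3 q.py
```

```text
21.2 [-47.501 -14.215 133.007  28.555  33.877  35.426] [ 0.44  -0.262  0.172] tilt 34.009286230669815 az -19.052878346651777 y [-0.242 -0.969  0.059] yaz -104.01188841446238 0.8517687042315335 [1.416 1.532 0.378]
21.3 [-47.356 -14.918 133.17   28.697  33.875  35.245] [ 0.441 -0.261  0.176] tilt 34.544745456537214 az -19.192011811016364 y [-0.238 -0.969  0.064] yaz -103.81735444768222 0.8479066275857466 [ 0.891 -1.7    0.075]
```

View pics/side8.png

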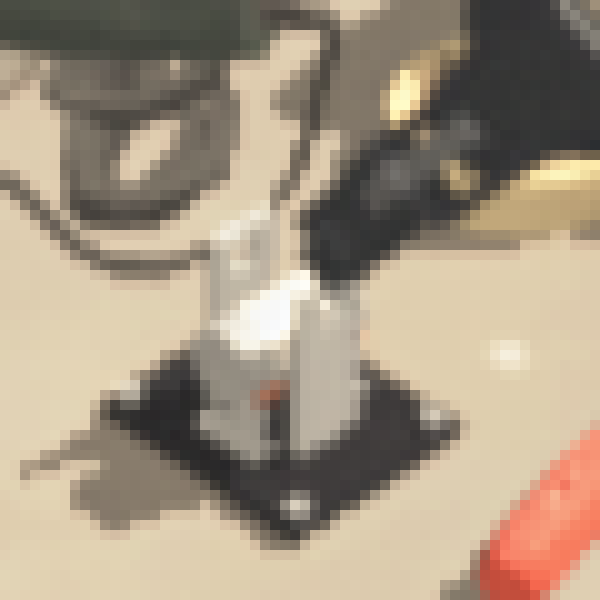

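View pics/top8.png

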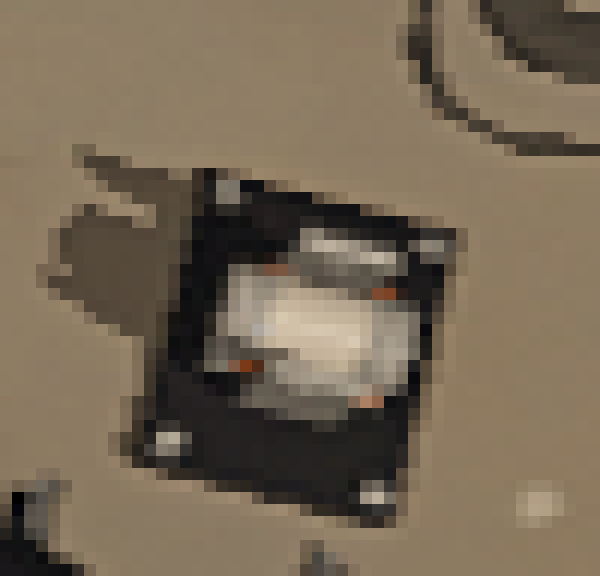

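```bash
cat > kin.py <<'E'
import numpy as np
from scipy.optimize import least_squares
from scipy.spatial.transform import Rotation as Ro
D=[([-78.85,12.427,92.441,0,75.132,-6.429],[.189,-.596,.245]),
([-11.428,-7.6286,77.011,-.0121,110.635,60.984],[.48745,-.02718,.59329]),
([9.2907,16.688,17.712,.2727,144.466,81.939],[.48399,.15092,.86479]),
([10.505,23.749,17.639,.403,136.1315,83.227],[.58715,.18151,.79801]),
([10.5046,5.6985,67.398,.287,104.375,83.003],[.58617,.18132,.55985]),
([5.003,2.3426,24.412,1.0421,150.58,78.325],[.33033,.10179,.9287]),
([-3.703,-16.089,40.011,1.455,150.61,70.052],[.188,.062,.927]),
([14.054,-17.27,36.979,-9.722,150.642,97.718],[.142,.083,.947]),
([35.901,-11.325,17.659,-47.749,150.642,96.224],[.102,.030,1.025]),
([18.47,-25.017,17.678,-51.537,150.625,72.883],[-.065,-.066,1.027]),
([122.824,-44.414,59.24,-64.427,141.958,107.849],[.131,-.034,.902]),
([60.956,-33.531,69.006,-13.181,112.184,97.785],[.125,.242,.850]),
([-5.303,-40.475,113.992,24.588,83.032,38.358],[.381,.155,.498]),
([-6.378,12.234,122,51.104,32.769,-5.798],[.577,.129,.064]),
([-44.646,15.259,121.978,51.633,18.171,11.942],[.526,-.321,.041])]
def fk(q,P):
    d1,a1,L2,a3,L3,L6,off=P
    q=np.radians(q);e=lambda s,a:Ro.from_euler(s,a)
    R1=e('z',q[0]);R2=R1*e('y',q[1]);R3=R2*e('y',q[2]);R4=R3*e('z',q[3]);R5=R4*e('y',q[4]);R6=R5*e('z',q[5])
    p=R1.apply([a1,off,d1])+R2.apply([0,0,L2])+R3.apply([a3,0,L3])+R5.apply([0,0,L6])
    return p,R6.as_matrix()
def fit():
    r=least_squares(lambda P:np.concatenate([fk(q,P)[0]-p for q,p in D]),[.3,.0,.4,0,.4,.2,.07]);return r
P=fit().x
if __name__=="__main__":
    r=fit();print(r.x,np.abs(r.fun).max())
    print(fk(D[-1][0],P))
E
python3 kin.py
```

```text
[ 2.94210650e-01 -8.21746277e-06  4.54531136e-01  6.12744237e-02
  5.57787660e-01  2.90550767e-01  6.99500026e-02] 0.0005633144950941693
(array([ 0.52559785, -0.32097008,  0.04074324]), array([[ 0.2384028 ,  0.81400058,  0.52968591],
       [ 0.96945686, -0.16712263, -0.17950886],
       [-0.05759781,  0.55630305, -0.82898095]]))
```

```bash
cat > ik.py <<'E'
from kin import *
lo=np.array([-157.48,-44.54,17.64,-64.5,7.68,-147.95]);hi=np.array([157.48,120.13,146.25,244.5,150.69,147.95])
def toolR(q):
    p,R=fk(q,P);return p,np.stack([R[:,1],-R[:,0],R[:,2]],1)
def ik(p,R,q0):
    f=lambda q:(lambda a:np.concatenate([(a[0]-p)*10,(Ro.from_matrix(R.T@a[1])).as_rotvec()*3]))(toolR(q))
    r=least_squares(f,np.clip(q0,lo+.01,hi-.01),bounds=(lo,hi),x_scale=50);return r.x,r.cost
if __name__=="__main__":
    from bench import sensors
    np.set_printoptions(precision=3,suppress=True)
    s=sensors.sense();R=s["tool_rot"];q=s["q"]
    print(q,s["eef_pos"])
    for turn,pos in((24.6,[.4444,-.0861,.0205]),(24.6,[.4444,-.0861,.09]),(24.6-180,[.4444,-.0861,.0205]),(0,[.44,-.3,.09]),(0,[.475,-.3,.09])):
        for q0 in(q,[-20,0,130,0,30,0]):
            print(turn,pos,ik(np.array(pos),Ro.from_euler('z',turn,degrees=True).as_matrix()@R,np.array(q0)))
E
python3 ik.py
```

```text
[-47.356 -14.918 133.17   28.697  33.875  35.245] [ 0.441 -0.261  0.176]
24.6 [0.4444, -0.0861, 0.0205] (array([-33.489,   1.782, 142.512,  71.036,  22.117, -19.772]), np.float64(1.7868879148289544e-26))
24.6 [0.4444, -0.0861, 0.0205] (array([-33.489,   1.782, 142.512,  71.036,  22.117, -19.772]), np.float64(3.0015040665722433e-26))
24.6 [0.4444, -0.0861, 0.09] (array([-33.489, -11.875, 142.501,  46.508,  29.394,   7.314]), np.float64(4.705842110407777e-27))
24.6 [0.4444, -0.0861, 0.09] (array([-33.489, -11.875, 142.501,  46.508,  29.394,   7.314]), np.float64(3.5260125572160005e-20))
-155.4 [0.4444, -0.0861, 0.0205] (array([-30.586,  21.953, 139.269,  74.959,   7.68 , 147.95 ]), np.float64(4.873195139689094))
-155.4 [0.4444, -0.0861, 0.0205] (array([ -13.174,   31.594,  100.834,  -10.546,   80.852, -110.299]), np.float64(1.217926833819455e-24))
0 [0.44, -0.3, 0.09] (array([-51.564,  -0.432, 132.531,  46.303,  24.83 ,  12.386]), np.float64(6.95984057792827e-26))
0 [0.44, -0.3, 0.09] (array([-51.564,  -0.432, 132.531,  46.303,  24.83 ,  12.386]), np.float64(2.338726179754111e-28))
0 [0.475, -0.3, 0.09] (array([-47.579,   2.961, 129.046,  44.1  ,  22.793,  17.712]), np.float64(1.368283816959976e-29))
0 [0.475, -0.3, 0.09] (array([-47.579,   2.961, 129.046,  44.1  ,  22.793,  17.712]), np.float64(8.195374540881926e-20))
```

>>> drive_tool(
  commands=[0.6, -0.6, 4, 0, 6, 0.6, -1.2, 8, -1.5, 12, 0.6, -2, 12, -3.5, 18, 0.6, -2.6, 15.5, -6, 24, 0.6, -3, 17.2, -8, 24.6],
)

```text
time: 21.8
eef_pos: [0.4088, -0.0866, 0.0872]
tool_rot: [[0.812, 0.19, 0.552], [0.189, -0.98, 0.06], [0.553, 0.055, -0.832]]
wrist_force: [-12.8, 0.3, -14.8]
grip_width: 0.601
```

```bash
python3 q.py; python3 - <<'E'
from bench import imaging
import cv2,numpy as np
for n,x0,y0,x1,y1,k in(("side",280,185,360,260,8),("top",280,176,340,226,12)):
    d=imaging.capture(n); np.savez(n+"1.npz",**d); cv2.imwrite(f"pics/{n}9.png",cv2.resize(d["image"][y0:y1,x0:x1,::-1],None,fx=k,fy=k,interpolation=cv2.INTER_NEAREST)[:600,:800])
E
python3 q.py
```

```text
21.8 [-37.787 -17.036 146.257  44.58   33.347   6.048] [ 0.409 -0.087  0.087] tilt 33.74272483808011 az 6.2104376206746155 y [ 0.19  -0.98   0.055] yaz -79.02124710927163 0.6008163268451091 [-12.79    0.252 -14.759]
21.9 [-37.77  -16.929 146.136  44.524  33.336   6.251] [ 0.41  -0.087  0.087] tilt 33.72553904534367 az 6.18183256865074 y [ 0.188 -0.981  0.054] yaz -79.14272386579447 0.5992504027624351 [ 0.294 -0.555 -0.2  ]
```

View pics/side9.png

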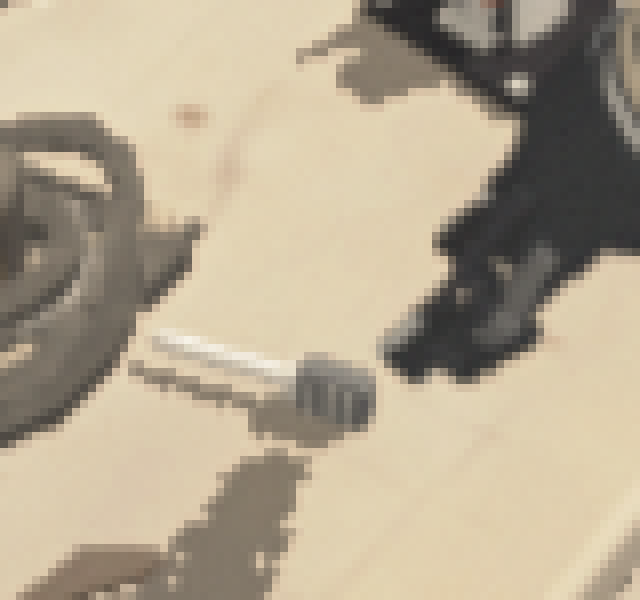

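View pics/top9.png

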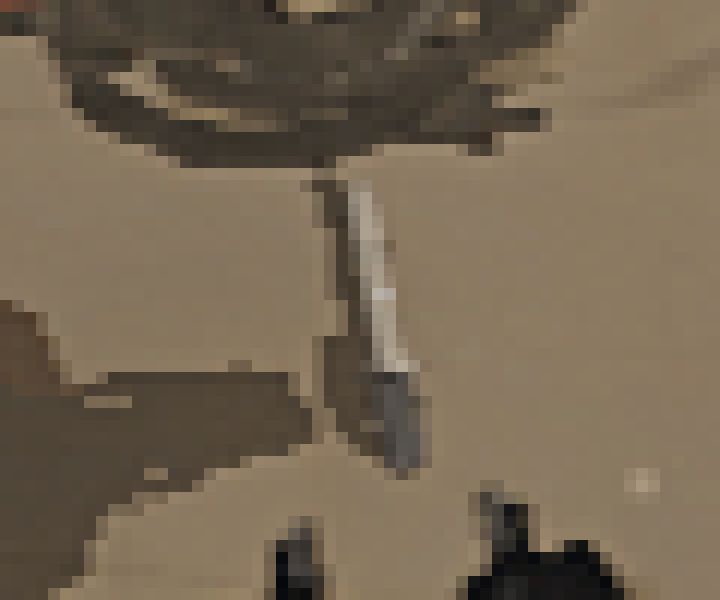

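>>> drive_tool(
  commands=[0.6, 1.2, 0, -2, 0, 0.6, 2.2, 0, -3.8, 0, 0.6, 3, 0, -5.2, 0, 0.6, 3.4, 0.1, -6.2, 0, 0.6, 3.4, 0.1, -6.4, 0],
)

```text
time: 22.4
eef_pos: [0.4439, -0.0877, 0.0239]
tool_rot: [[0.813, 0.186, 0.552], [0.185, -0.981, 0.058], [0.553, 0.055, -0.832]]
wrist_force: [-0.1, 0.2, 0.1]
grip_width: 0.601
```

```bash
python3 q.py; python3 - <<'E'
from bench import imaging
import cv2,numpy as np
for n,x0,y0,x1,y1,k in(("side",290,185,360,250,9),("top",280,176,340,226,12)):
    d=imaging.capture(n); np.savez(n+"1.npz",**d); cv2.imwrite(f"pics/{n}10.png",cv2.resize(d["image"][y0:y1,x0:x1,::-1],None,fx=k,fy=k,interpolation=cv2.INTER_NEAREST)[:600,:800])
E
python3 q.py
```

```text
22.4 [-33.639   1.117 142.083  66.306  22.741 -14.783] [ 0.444 -0.088  0.024] tilt 33.742920144527545 az 5.948980459562271 y [ 0.186 -0.981  0.055] yaz -79.29243591960538 0.6014945021303708 [-0.068  0.237  0.137]
22.5 [-33.66    0.925 142.134  66.198  22.785 -14.691] [ 0.444 -0.088  0.025] tilt 33.81775093677936 az 5.883774147103733 y [ 0.186 -0.981  0.056] yaz -79.2829084620446 0.6000376727095457 [-0.077 -0.054 -0.176]
```

View pics/side10.png

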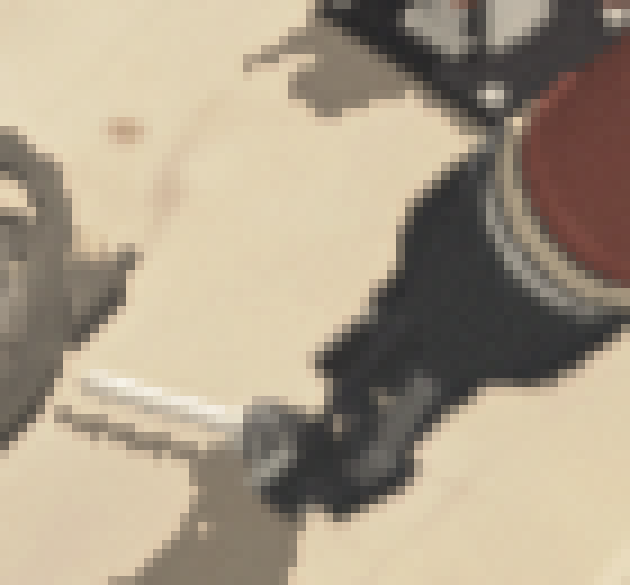

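View pics/top10.png

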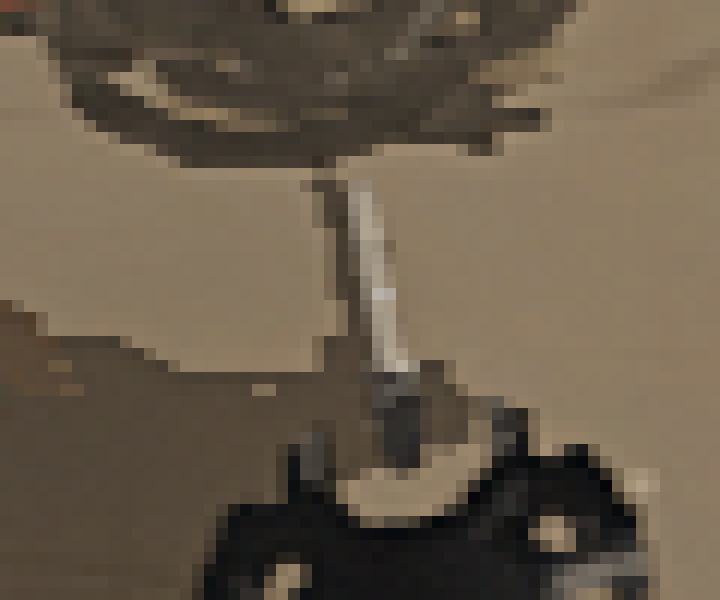

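>>> drive_tool(
  commands=[0.6, 0.05, 0.1, -0.3, 0, 0.45, 0.05, 0.1, -0.35, 0, 0.3, 0.05, 0.1, -0.35, 0, 0.15, 0.05, 0.1, -0.35, 0, 0.05, 0.05, 0.1, -0.35, 0],
  grip_force=60,
)

```text
time: 23.0
eef_pos: [0.445, -0.0867, 0.0226]
tool_rot: [[0.81, 0.186, 0.556], [0.187, -0.981, 0.057], [0.556, 0.058, -0.829]]
wrist_force: [-2.1, -0.5, 4.8]
grip_width: 0.147
```

>>> drive_tool(
  commands=[0, 0, 0, 0, 0, 0, 0, 0, 0, 0, 0, 0, 0, 0, 0, 0, 0, 0, 0, 0, 0, 0, 0, 0, 0],
)

```text
time: 23.5
eef_pos: [0.4451, -0.0867, 0.0226]
tool_rot: [[0.81, 0.186, 0.556], [0.187, -0.981, 0.057], [0.556, 0.058, -0.829]]
wrist_force: [-3.9, 0.2, 7.5]
grip_width: 0.146
```

```bash
python3 q.py; python3 - <<'E'
from bench import imaging
import cv2,numpy as np
for n,x0,y0,x1,y1,k in(("side",290,185,360,250,9),("top",280,176,340,226,12)):
    d=imaging.capture(n); np.savez(n+"1.npz",**d); cv2.imwrite(f"pics/{n}11.png",cv2.resize(d["image"][y0:y1,x0:x1,::-1],None,fx=k,fy=k,interpolation=cv2.INTER_NEAREST)[:600,:800])
E
python3 q.py
```

```text
23.5 [-33.406   1.491 142.089  67.821  22.428 -16.246] [ 0.445 -0.087  0.023] tilt 33.97019049441316 az 5.812344903418371 y [ 0.186 -0.981  0.058] yaz -79.24465762974195 0.1459615462183888 [-3.874  0.157  7.515]
23.6 [-33.408   1.491 142.09   67.819  22.426 -16.247] [ 0.445 -0.087  0.023] tilt 33.96862670734807 az 5.8076008204487195 y [ 0.186 -0.981  0.058] yaz -79.24508380269464 0.14690169870856468 [-2.52   0.282  6.828]
```

View pics/side11.png

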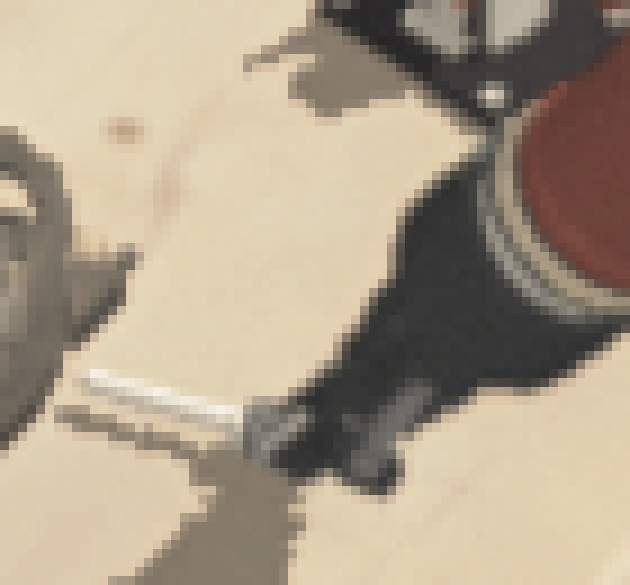

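View pics/top11.png

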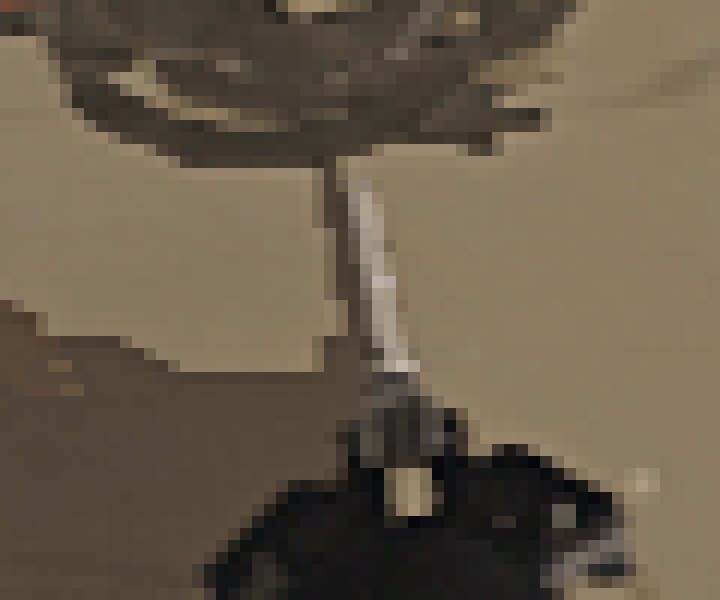

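```bash
python3 - <<'E'
from ik import *
from bench import sensors
np.set_printoptions(precision=3,suppress=True)
s=sensors.sense();R=s["tool_rot"];q=s["q"]
for turn,pos in((0,[.445,-.087,.085]),(-12,[.43,-.18,.085]),(-24.5,[.3903,-.2866,.0781]),(-24.5,[.40,-.289,.0781]),(-24.5,[.4728,-.3069,.0781])):
    print(turn,pos,ik(np.array(pos),Ro.from_euler('z',turn,degrees=True).as_matrix()@R,q))
E
```

```text
0 [0.445, -0.087, 0.085] (array([-33.447, -10.682, 142.092,  46.472,  29.185,   7.329]), np.float64(2.7603251827503614e-23))
-12 [0.43, -0.18, 0.085] (array([-44.046,  -8.713, 140.523,  46.617,  28.149,   8.224]), np.float64(7.285256880101393e-20))
-24.5 [0.3903, -0.2866, 0.0781] (array([-56.884,  -4.67 , 138.133,  49.04 ,  27.224,   5.229]), np.float64(3.9233958683680094e-19))
-24.5 [0.4, -0.289, 0.0781] (array([-55.715,  -3.455, 137.026,  48.908,  26.513,   6.28 ]), np.float64(4.565969819369422e-19))
-24.5 [0.4728, -0.3069, 0.0781] (array([-48.486,   4.968, 128.463,  45.913,  22.738,  15.045]), np.float64(1.624097189292038e-30))
```

>>> drive_tool(
  commands=[0, 0, 0, 1, 0, 0, 0, 0, 2.5, 0, 0, 0, 0, 4, 0, 0, 0, 0, 5.5, 0, 0, 0, 0, 6.5, 0],
)

```text
time: 24.1
eef_pos: [0.4447, -0.0867, 0.0878]
tool_rot: [[0.81, 0.186, 0.555], [0.187, -0.981, 0.056], [0.555, 0.059, -0.83]]
wrist_force: [1.6, 0.2, -1.2]
grip_width: 0.145
```

```bash
python3 q.py; python3 - <<'E'
from bench import imaging
import cv2,numpy as np
for n,x0,y0,x1,y1,k in(("side",290,175,360,240,9),):
    d=imaging.capture(n); np.savez(n+"1.npz",**d); cv2.imwrite(f"pics/{n}12.png",cv2.resize(d["image"][y0:y1,x0:x1,::-1],None,fx=k,fy=k,interpolation=cv2.INTER_NEAREST)[:600,:800])
E
python3 q.py
```

```text
24.1 [-33.398 -11.198 142.07   45.678  29.517   8.228] [ 0.445 -0.087  0.088] tilt 33.927693161418844 az 5.764458506504789 y [ 0.186 -0.981  0.059] yaz -79.23578133301906 0.1446698342359501 [ 1.552  0.162 -1.153]
24.15 [-33.391 -11.306 141.988  45.667  29.536   8.271] [ 0.446 -0.087  0.089] tilt 34.06562603130544 az 5.623157436745124 y [ 0.186 -0.981  0.06 ] yaz -79.25559153120508 0.1385572903139047 [ 0.163  0.565 -0.677]
```

View pics/side12.png

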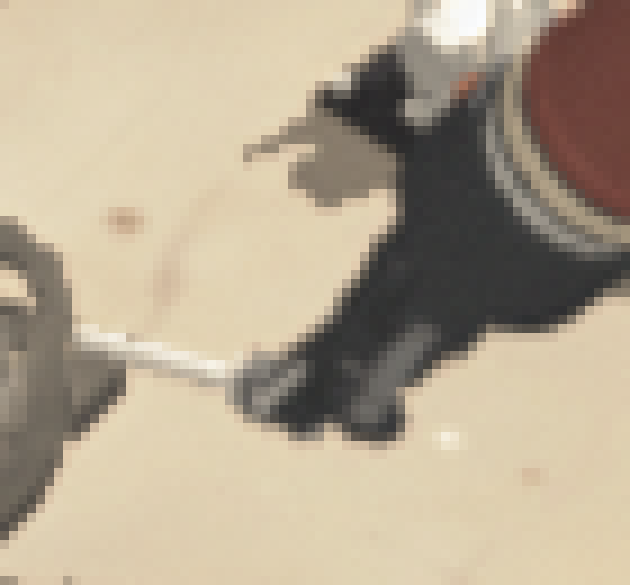

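>>> drive_tool(
  commands=[0, -0.6, -4, 1.5, -5, 0, -1.6, -8.2, 2.5, -11, 0, -2.8, -12.4, 2, -17, 0, -4.2, -16.5, 1, -22, 0, -5.5, -20, 0, -24.5],
)

```text
time: 24.65
eef_pos: [0.389, -0.2881, 0.0868]
tool_rot: [[0.815, -0.239, 0.528], [-0.168, -0.969, -0.181], [0.555, 0.059, -0.83]]
wrist_force: [1.5, 0.1, -0.2]
grip_width: 0.147
```

>>> drive_tool(
  commands=[0, 0, 0, -0.5, 0, 0, 0, 0, -1, 0, 0, 0, 0, -1, 0, 0, 0, 0, -1, 0, 0, 0, 0, -1, 0],
)

```text
time: 25.15
eef_pos: [0.3901, -0.2857, 0.0772]
tool_rot: [[0.815, -0.235, 0.529], [-0.165, -0.97, -0.178], [0.555, 0.058, -0.83]]
wrist_force: [0.8, -0.1, -0.3]
grip_width: 0.143
```

```bash
python3 q.py; python3 - <<'E'
from bench import imaging
import cv2,numpy as np
for n,x0,y0,x1,y1,k in(("side",320,150,390,210,10),("top",350,170,400,220,12)):
    d=imaging.capture(n); np.savez(n+"1.npz",**d); cv2.imwrite(f"pics/{n}13.png",cv2.resize(d["image"][y0:y1,x0:x1,::-1],None,fx=k,fy=k,interpolation=cv2.INTER_NEAREST)[:600,:800])
E
python3 q.py
```

```text
25.15 [-56.853  -4.548 138.178  49.198  27.176   4.984] [ 0.39  -0.286  0.077] tilt 33.917794532999196 az -18.56699224175964 y [-0.235 -0.97   0.058] yaz -103.64268429555034 0.1429035381735355 [ 0.751 -0.129 -0.324]
25.25 [-56.876  -4.555 138.151  49.201  27.172   4.976] [ 0.39  -0.286  0.077] tilt 33.94526486711848 az -18.627490185463547 y [-0.236 -0.97   0.058] yaz -103.66525314562958 0.1450361792449434 [-0.562  0.238 -1.234]
```

View pics/side13.png

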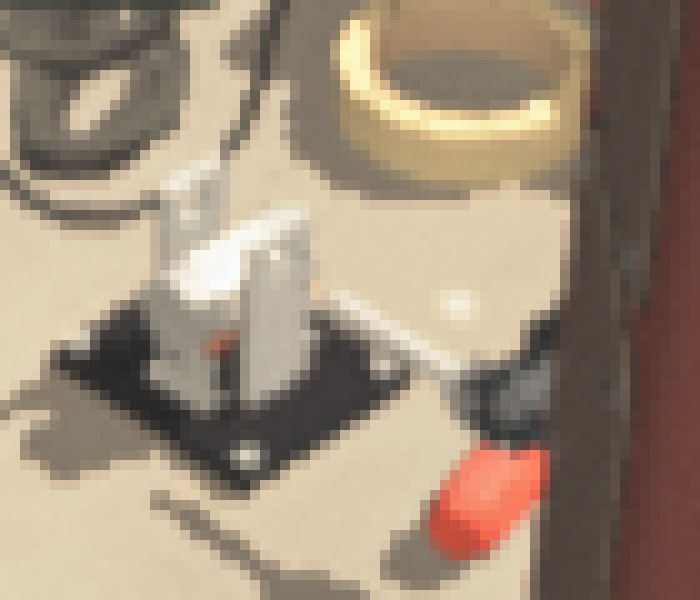

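View pics/top13.png

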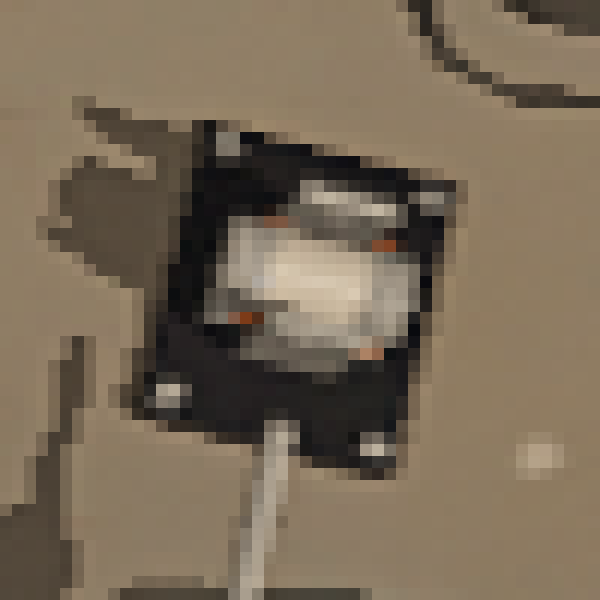

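```bash
python3 - <<'E'
from h import *
np.set_printoptions(precision=4,suppress=True,linewidth=220)
t0=load("top0.npz");t=load("top1.npz")
g=t0["image"].astype(int).sum(2)
for r in range(184,201): print(r,g[r,368:388])
g=t["image"].astype(int).sum(2)
print("pin")
for r in range(203,220): 
    row=g[r,362:380]; print(r,row)
E
```

```text
184 [ 57  48  51  80 105  97  87 116 120  77  68  64  63  61  50  83 221 290 336 377]
185 [ 65  65  65  59  75  89  97 349 380 240 195 125 106  74  77  63  65 150 144 126]
186 [ 59  65  60  61  44  66 168 381 501 526 489 438 361 241 197  82 253 398 376 236]
187 [ 88  58  39  83 107 180 262 275 282 349 392 425 489 534 470 243  73 243 267 251]
188 [ 97 104  58 269 348 303 288 278 273 295 321 289 248 300 334 239  78  73  48 216]
189 [245 296 228 293 366 348 279 288 289 285 278 273 279 240 139  69  85  88  75 296]
190 [473 581 478 371 324 215  34  99 156 200 212 202 250 291 241 111  95  86 120 308]
191 [211 261 335 361 230  98  44  47  42  60  93 114 282 365 302 126  87  80 180 327]
192 [257 291 420 513 389  64 102  91  52  79  82 138 284 348 263  75  84  75 243 359]
193 [274 362 475 488 336  70 100  83  62  49  44 284 364 380 350 150  80  64 296 392]
194 [412 414 335 293 183  42  64  77  56  37 114 455 493 441 427 168  81 120 302 386]
195 [316 252 165 137 104 112 117  92  39  16 204 427 507 507 392  50  77 127 302 381]
196 [334 293 213 151 346 460 440 370 201 127 179 359 447 434 314  66
[... 991 characters left out ...]
11 [358 357 361 357 357 359 361 362 302 388 483 416 353 364 367 368 371 371]
212 [362 362 358 361 363 360 362 362 303 426 471 360 361 364 367 366 364 366]
213 [361 358 358 362 361 361 363 325 292 455 450 305 364 362 366 365 365 365]
214 [361 361 361 360 360 362 363 337 367 464 441 352 364 362 364 365 365 365]
215 [362 360 363 363 365 364 367 303 369 475 420 350 358 362 365 363 363 362]
216 [367 367 367 368 365 366 364 308 420 475 370 356 361 362 362 363 364 366]
217 [368 374 371 373 368 373 365 320 445 475 354 367 370 368 369 368 369 369]
218 [296 306 296 307 294 381 344 331 483 494 360 377 381 379 376 378 379 375]
219 [201 204 205 203 199 195 185 356 469 371 172 190 196 196 199 196 195 189]
```

```bash
python3 - <<'E'
from h import *
np.set_printoptions(precision=4,suppress=True,linewidth=220)
t=load("top0.npz")
n=ray(t,375.95,197.2,.079);f=ray(t,378.75,186.4,.079)
print(n,f,(n+f)/2,np.degrees(np.arctan2(*(f-n)[1::-1])))
P=[ray(t,u,v,.0675) for u,v in((373.0,206),(372.3,210),(371.5,214),(370.7,218))]
d=P[0]-P[3];d/=np.linalg.norm(d);print(P[0],np.degrees(np.arctan2(d[1],d[0])))
a=np.radians(-13.8);D=np.array([np.cos(a),np.sin(a),0]);N=np.array([-D[1],D[0],0])
for X in(n,f,*P): print("along %.4f lateral %.4f"%(X@D,X@N))
c=np.array([.5223,-.3197,0]);print("carrier est lat",c@N,"tool-based pin lat",(np.array([.390,-.2857,0])@N)-.0006)
s=load("side0.npz")
for u,v in((348,172.4),(339,166.8)): pass
s1=load("side1.npz")
# side: near hole seen at (275,255)/10 ; pin (335,295),(450,370)
for u,v in((275,256),(335,295),(390,332),(440,364)):
    q=ray(s1,320+u/10-.5,150+v/10-.5,.0675); print("side z67.5",q,"along %.4f lat %.4f"%(q@D,q@N))
E
```

```text
[ 0.5016 -0.3137  0.079 ] [ 0.5419 -0.3244  0.079 ] [ 0.5218 -0.319   0.079 ] -14.729386935562164
[ 0.4703 -0.3046  0.0675] -11.07684809936068
along 0.5620 lateral -0.1850
along 0.6037 lateral -0.1857
along 0.5293 lateral -0.1836
along 0.5143 lateral -0.1846
along 0.4992 lateral -0.1852
along 0.4841 lateral -0.1858
carrier est lat -0.18588560439381785 tool-based pin lat -0.18502501531453647
side z67.5 [ 0.5029 -0.3151  0.0675] along 0.5636 lat -0.1861
side z67.5 [ 0.4751 -0.308   0.0675] along 0.5348 lat -0.1858
side z67.5 [ 0.4498 -0.301   0.0675] along 0.5086 lat -0.1851
side z67.5 [ 0.4277 -0.2956  0.0675] along 0.4858 lat -0.1850
```

>>> drive_tool(
  commands=[0, 0.6, -0.25, 0.05, -0.4, 0, 1.3, -0.4, 0.05, -0.4, 0, 1.8, -0.52, 0.05, -0.4, 0, 2.1, -0.6, 0.05, -0.4, 0, 2.1, -0.6, 0.05, -0.4],
)

```text
time: 25.75
eef_pos: [0.4113, -0.2928, 0.0777]
tool_rot: [[0.814, -0.243, 0.528], [-0.171, -0.968, -0.182], [0.555, 0.058, -0.83]]
wrist_force: [0.2, 0.0, -1.1]
grip_width: 0.148
```

```bash
python3 q.py; python3 - <<'E'
from bench import imaging
import cv2,numpy as np
for n,x0,y0,x1,y1,k in(("side",325,160,375,205,14),("top",350,170,400,220,12)):
    d=imaging.capture(n); np.savez(n+"1.npz",**d); cv2.imwrite(f"pics/{n}14.png",cv2.resize(d["image"][y0:y1,x0:x1,::-1],None,fx=k,fy=k,interpolation=cv2.INTER_CUBIC)[:600,:800])
E
python3 q.py
```

```text
25.75 [-54.37   -1.919 135.647  48.563  25.494   7.965] [ 0.411 -0.293  0.078] tilt 33.924571720741426 az -19.048904716305714 y [-0.243 -0.968  0.058] yaz -104.1122774555918 0.14795770436567593 [ 0.183  0.016 -1.059]
25.85 [-54.406  -1.951 135.713  48.556  25.506   7.955] [ 0.411 -0.293  0.077] tilt 33.8910665653221 az -19.035386866677378 y [-0.244 -0.968  0.057] yaz -104.1256447101442 0.1433449644384881 [-0.147  1.494 -1.446]
```

View pics/side14.png

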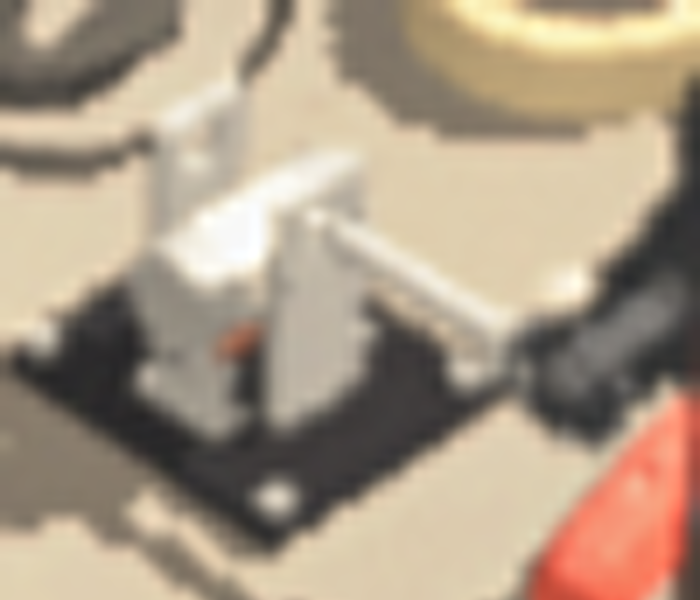

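View pics/top14.png

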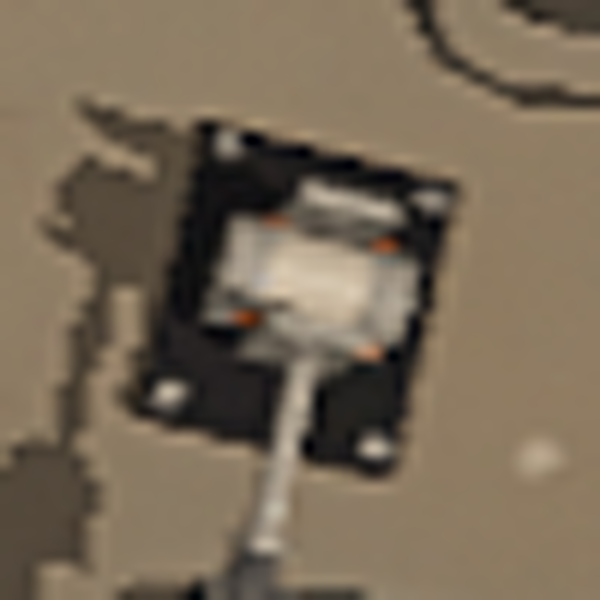

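>>> drive_tool(
  commands=[0, 0.3, -0.07, 0, 0, 0, 0.6, -0.14, 0, 0, 0, 0.9, -0.22, 0, 0, 0, 1.2, -0.29, 0, 0, 0, 1.2, -0.29, 0, 0],
)

```text
time: 26.35
eef_pos: [0.4232, -0.2959, 0.0779]
tool_rot: [[0.814, -0.244, 0.528], [-0.172, -0.968, -0.183], [0.555, 0.058, -0.83]]
wrist_force: [1.1, -0.9, -0.5]
grip_width: 0.148
```

```bash
python3 q.py
```

```text
26.35 [-53.089  -0.516 134.268  48.2    24.752   9.37 ] [ 0.423 -0.296  0.078] tilt 33.94361007067611 az -19.103288674172543 y [-0.244 -0.968  0.058] yaz -104.14780330496929 0.148029282013446 [ 1.058 -0.919 -0.491]
```

>>> drive_tool(
  commands=[0, 0.6, -0.15, 0, 0, 0, 1.2, -0.29, 0, 0, 0, 1.9, -0.47, 0, 0, 0, 2.5, -0.61, 0, 0, 0, 2.7, -0.66, 0, 0],
)

```text
time: 26.85
eef_pos: [0.4506, -0.3025, 0.0778]
tool_rot: [[0.814, -0.244, 0.528], [-0.171, -0.968, -0.182], [0.555, 0.058, -0.83]]
wrist_force: [-1.6, -1.8, -1.3]
grip_width: 0.145
```

```bash
python3 q.py; python3 - <<'E'
from bench import imaging
import cv2,numpy as np
for n,x0,y0,x1,y1,k in(("side",325,160,375,205,14),("top",350,170,400,220,12)):
    d=imaging.capture(n); np.savez(n+"1.npz",**d); cv2.imwrite(f"pics/{n}15.png",cv2.resize(d["image"][y0:y1,x0:x1,::-1],None,fx=k,fy=k,interpolation=cv2.INTER_CUBIC)[:600,:800])
E
python3 q.py
```

```text
26.85 [-50.391   2.634 131.053  47.005  23.37   12.697] [ 0.451 -0.302  0.078] tilt 33.93607834763245 az -19.078611813147585 y [-0.244 -0.968  0.058] yaz -104.12106611250098 0.14538266647462994 [-1.597 -1.827 -1.309]
26.95 [-50.414   2.602 131.093  47.028  23.373  12.67 ] [ 0.45  -0.302  0.078] tilt 33.93711834365271 az -19.086621772770226 y [-0.244 -0.968  0.058] yaz -104.13611767890286 0.14739902112101744 [ 1.058 -1.394 -1.291]
```

View pics/side15.png

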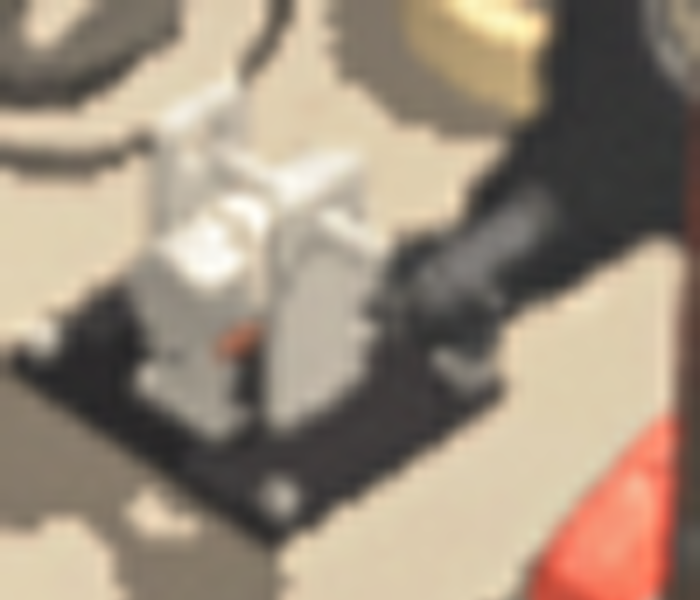

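View pics/top15.png

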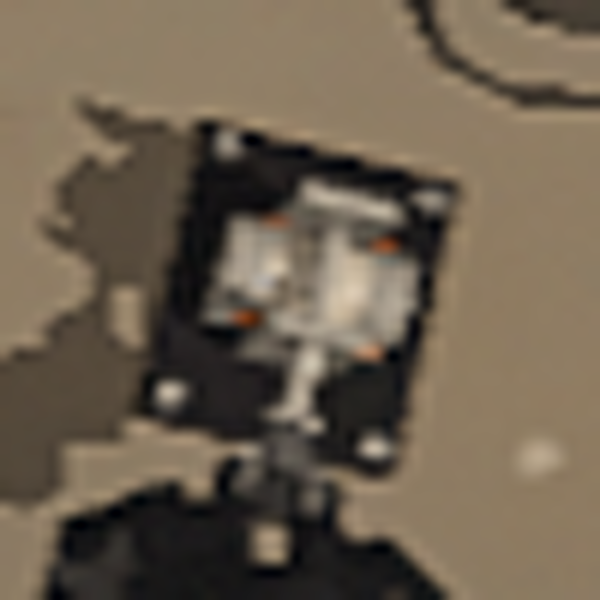

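```bash
python3 - <<'E'
from h import *
s=load("side1.npz");a=np.radians(-14);D=np.array([np.cos(a),np.sin(a),0]);c=np.array([.5220,-.3194,.0675])
for x in(-.06,-.023,-.018,.018,.023): print(x,((proj(s,c+x*D)+.5-[325,160])*14).round(0))
E
```

```text
-0.06 [433. 296.]
-0.023 [324. 226.]
-0.018 [309. 216.]
0.018 [206. 150.]
0.023 [192. 141.]
```

>>> drive_tool(
  commands=[0, 0.15, -0.04, 0, 0, 0, 0.3, -0.07, 0, 0, 0, 0.45, -0.11, 0, 0, 0, 0.6, -0.15, 0, 0, 0, 0.6, -0.15, 0, 0],
)

```text
time: 27.45
eef_pos: [0.4559, -0.3038, 0.0776]
tool_rot: [[0.814, -0.244, 0.527], [-0.172, -0.968, -0.182], [0.555, 0.058, -0.83]]
wrist_force: [-0.7, -0.9, -1.5]
grip_width: 0.144
```

```bash
python3 q.py
```

```text
27.45 [-49.904   3.244 130.421  46.702  23.135  13.426] [ 0.456 -0.304  0.078] tilt 33.91876981673528 az -19.07679314611138 y [-0.244 -0.968  0.058] yaz -104.15226062900993 0.14402294894129547 [-0.728 -0.937 -1.498]
```

>>> drive_tool(
  commands=[0, 0.25, -0.06, 0, 0, 0, 0.5, -0.12, 0, 0, 0, 0.75, -0.18, 0, 0, 0, 1, -0.25, 0, 0, 0, 1, -0.25, 0, 0],
)

```text
time: 27.95
eef_pos: [0.4662, -0.3062, 0.0777]
tool_rot: [[0.814, -0.244, 0.528], [-0.172, -0.968, -0.182], [0.555, 0.058, -0.83]]
wrist_force: [-0.2, -1.2, -0.5]
grip_width: 0.144
```

```bash
python3 q.py; python3 - <<'E'
from bench import imaging
import cv2,numpy as np
for n,x0,y0,x1,y1,k in(("side",325,160,375,205,14),("top",350,170,400,220,12)):
    d=imaging.capture(n); np.savez(n+"1.npz",**d); cv2.imwrite(f"pics/{n}16.png",cv2.resize(d["image"][y0:y1,x0:x1,::-1],None,fx=k,fy=k,interpolation=cv2.INTER_CUBIC)[:600,:800])
E
python3 q.py
```

```text
27.95 [-49.004   4.375 129.187  46.121  22.746  14.721] [ 0.466 -0.306  0.078] tilt 33.927993341205045 az -19.04826105420874 y [-0.244 -0.968  0.058] yaz -104.13072697858198 0.14404961826106327 [-0.156 -1.157 -0.543]
28.05 [-49.016   4.356 129.21   46.127  22.745  14.712] [ 0.466 -0.306  0.078] tilt 33.92690471015796 az -19.0574695218279 y [-0.244 -0.968  0.058] yaz -104.14023790375373 0.14237990799188163 [-0.004 -1.53  -0.534]
```

View pics/side16.png

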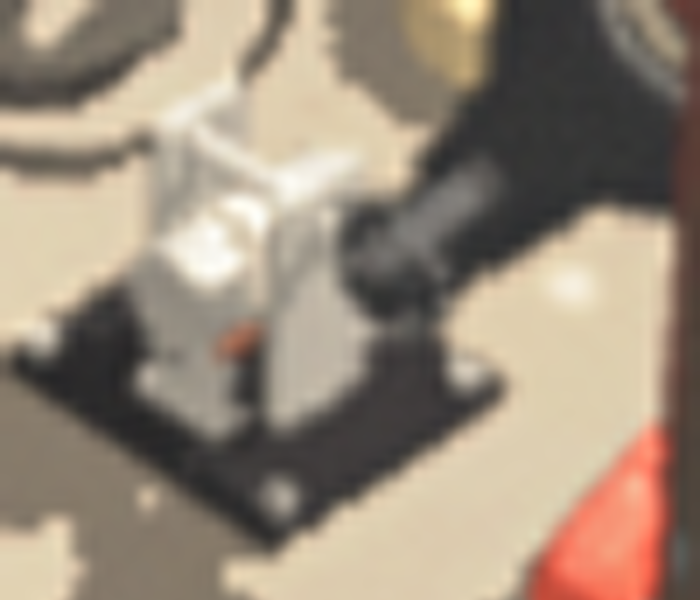

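View pics/top16.png

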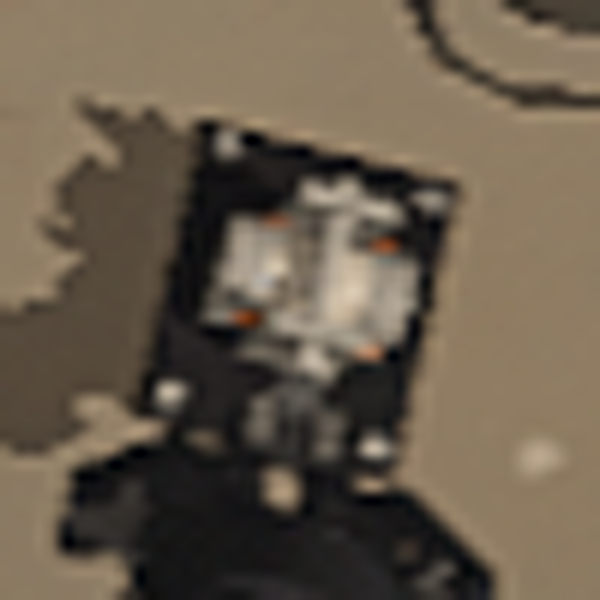

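>>> drive_tool(
  commands=[0, 0.15, -0.04, 0, 0, 0, 0.3, -0.07, 0, 0, 0, 0.45, -0.11, 0, 0, 0, 0.55, -0.14, 0, 0, 0, 0.55, -0.14, 0, 0],
)

```text
time: 28.55
eef_pos: [0.4714, -0.3075, 0.0776]
tool_rot: [[0.814, -0.244, 0.527], [-0.172, -0.968, -0.182], [0.555, 0.057, -0.83]]
wrist_force: [-0.4, -1.0, -1.1]
grip_width: 0.143
```

>>> drive_tool(
  commands=[0, 0.05, -0.01, 0, 0, 0, 0.1, -0.02, 0, 0, 0, 0.15, -0.04, 0, 0, 0, 0.2, -0.05, 0, 0, 0, 0.2, -0.05, 0, 0],
)

```text
time: 29.05
eef_pos: [0.4725, -0.3078, 0.0773]
tool_rot: [[0.814, -0.244, 0.527], [-0.172, -0.968, -0.182], [0.554, 0.058, -0.83]]
wrist_force: [-8.2, -0.3, 4.1]
grip_width: 0.14
```

>>> drive_tool(
  commands=[0, 0.05, -0.01, 0, 0, 0, 0.1, -0.02, 0, 0, 0, 0.15, -0.03, 0, 0, 0, 0.15, -0.03, 0, 0, 0, 0.15, -0.03, 0, 0],
)

```text
time: 29.55
eef_pos: [0.4726, -0.3078, 0.0768]
tool_rot: [[0.815, -0.244, 0.525], [-0.172, -0.968, -0.182], [0.553, 0.058, -0.831]]
wrist_force: [-20.6, 2.2, 13.6]
grip_width: 0.146
```

```bash
python3 q.py; python3 - <<'E'
from bench import imaging
import cv2,numpy as np
for n,x0,y0,x1,y1,k in(("side",325,160,375,205,14),("top",350,170,400,220,12)):
    d=imaging.capture(n); np.savez(n+"1.npz",**d); cv2.imwrite(f"pics/{n}17.png",cv2.resize(d["image"][y0:y1,x0:x1,::-1],None,fx=k,fy=k,interpolation=cv2.INTER_CUBIC)[:600,:800])
E
python3 q.py
```

```text
29.55 [-48.391   5.195 128.351  45.366  22.457  15.907] [ 0.473 -0.308  0.077] tilt 33.77650299602696 az -19.1190689221486 y [-0.244 -0.968  0.058] yaz -104.12314428575488 0.14557158433143955 [-20.568   2.21   13.568]
29.65 [-48.393   5.194 128.35   45.368  22.456  15.908] [ 0.473 -0.308  0.077] tilt 33.778906502491886 az -19.124119629534157 y [-0.244 -0.968  0.058] yaz -104.1284626484714 0.14520341726500302 [-20.543   2.498  13.55 ]
```

View pics/side17.png

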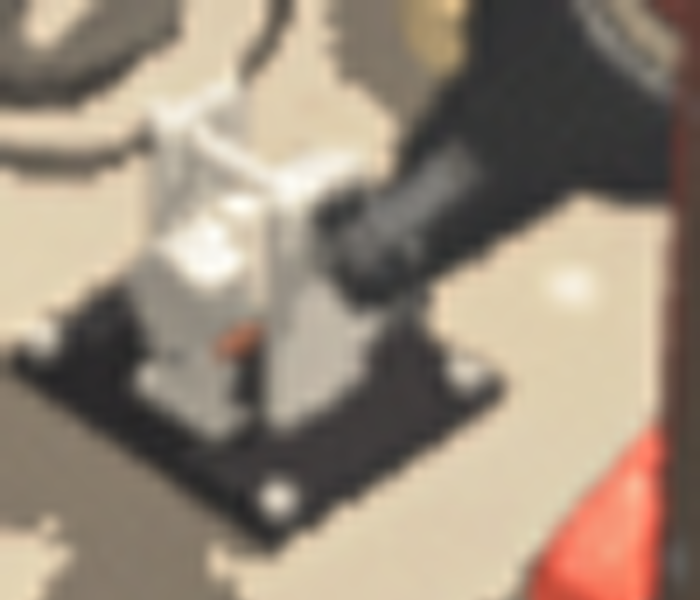

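View pics/top17.png

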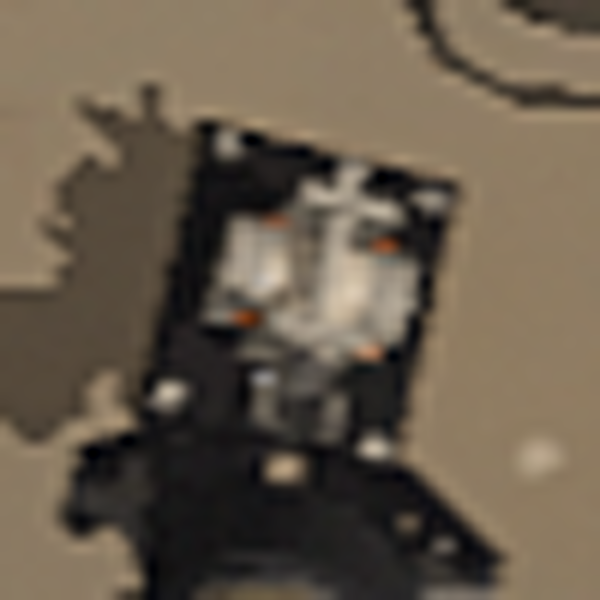

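>>> drive_tool(
  commands=[0, -0.15, 0.03, 0, 0, 0.15, -0.15, 0.03, 0, 0, 0.3, -0.15, 0.03, 0, 0, 0.5, -0.15, 0.03, 0, 0, 0.5, -0.15, 0.03, 0, 0],
)

```text
time: 30.15
eef_pos: [0.4737, -0.3079, 0.0777]
tool_rot: [[0.814, -0.243, 0.528], [-0.172, -0.968, -0.182], [0.555, 0.057, -0.83]]
wrist_force: [0.3, 0.4, -0.3]
grip_width: 0.498
```

>>> drive_tool(
  commands=[0.5, -0.5, 0.2, 0.8, 0, 0.5, -1.5, 0.5, 2.4, 0, 0.5, -3, 1, 4.7, 0, 0.5, -5, 1.8, 8, 0, 0.5, -6, 3.5, 11.5, 0],
)

```text
time: 30.65
eef_pos: [0.4115, -0.2727, 0.193]
tool_rot: [[0.815, -0.246, 0.525], [-0.174, -0.968, -0.183], [0.553, 0.057, -0.831]]
wrist_force: [0.7, -0.4, 0.5]
grip_width: 0.502
```

```bash
python3 q.py; python3 - <<'E'
from bench import imaging
import cv2,numpy as np
for n,x0,y0,x1,y1,k in(("side",325,160,375,205,14),("top",350,170,400,220,12)):
    d=imaging.capture(n); np.savez(n+"1.npz",**d); cv2.imwrite(f"pics/{n}18.png",cv2.resize(d["image"][y0:y1,x0:x1,::-1],None,fx=k,fy=k,interpolation=cv2.INTER_CUBIC)[:600,:800])
    cv2.imwrite(f"pics/{n}18f.png",d["image"][:,:,::-1])
E
python3 q.py
```

```text
30.65 [-52.21  -19.042 133.831  28.472  39.5    33.001] [ 0.412 -0.273  0.193] tilt 33.783391586865726 az -19.161640456892528 y [-0.246 -0.968  0.057] yaz -104.26184547906087 0.502137288009132 [ 0.725 -0.361  0.536]
30.75 [-52.091 -19.519 133.594  28.623  39.377  32.872] [ 0.414 -0.275  0.2  ] tilt 34.535491879214916 az -19.673056578113055 y [-0.245 -0.967  0.066] yaz -104.19587755867721 0.5000535131721331 [ 0.869 -1.033  0.067]
```

View pics/side18.png

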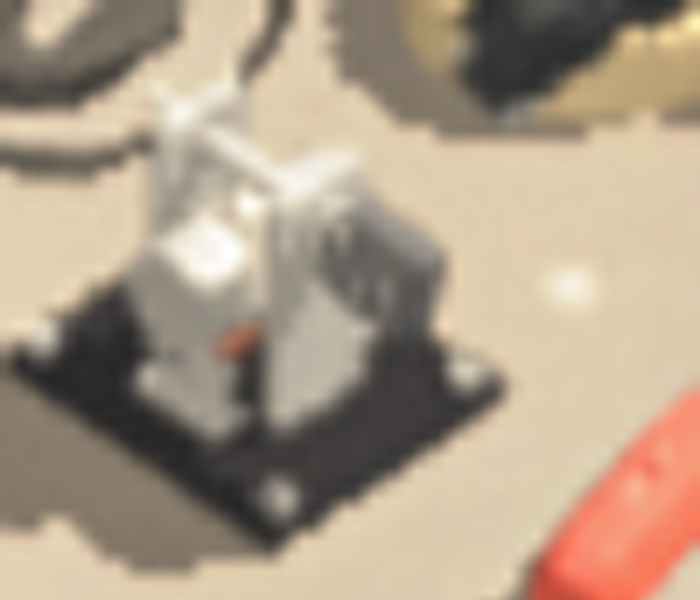

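View pics/top18.png

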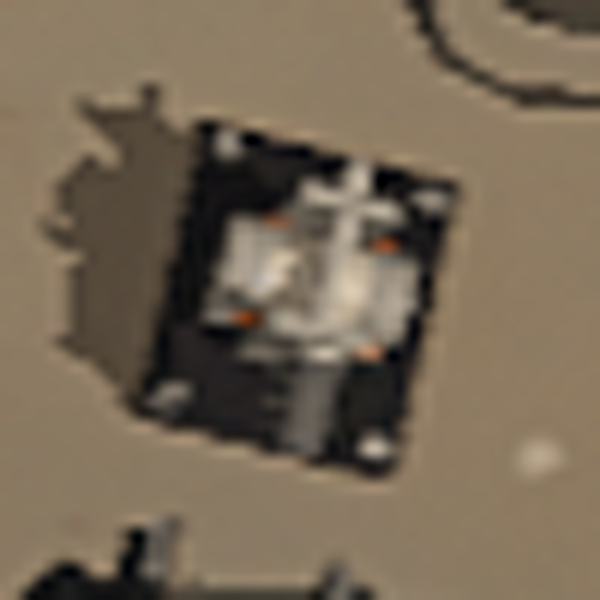

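View pics/top18f.png

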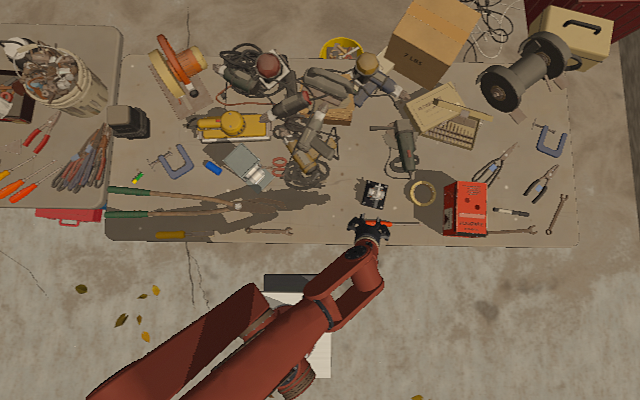

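```bash
python3 - <<'E'
from h import *
t=load("top1.npz");a=np.radians(-14);D=np.array([np.cos(a),np.sin(a),0]);N=np.array([-D[1],D[0],0]);c=np.array([.5220,-.3194,0])
for z in(.063,.0675,.072):
    q=ray(t,379.3,182.8,z)-c;print(z,"tip x %.4f y %.4f"%(q@D,q@N))
for n in("top1","side1"):
    d=load(n+".npz")
    for e in((.5754,.1273,.070),(.5950,.1487,.077)):
        print(n,proj(d,e).round(1))
    W=pts(d);k=(abs(W[...,0]-.5754)<.012)&(abs(W[...,1]-.1273)<.012);print(np.nanpercentile(W[k][:,2],[50,90]))
W=pts(t).reshape(-1,3);q=W-c;u=q@D;v=q@N;k=(abs(u)<6e-3)&(abs(v)>.008)&(abs(v)<.027);print("fuse top z, both ends",np.nanmedian(W[k&(v>0),2]),np.nanmedian(W[k&(v<0),2]))
d=t;cv2.imwrite("pics/d18.png",cv2.resize(d["image"][140:195,220:290,::-1],None,fx=10,fy=10,interpolation=cv2.INTER_CUBIC))
E
```

```text
0.063 tip x 0.0376 y -0.0009
0.0675 tip x 0.0366 y -0.0003
0.072 tip x 0.0357 y 0.0003
top1 [256.6 175.6]
top1 [250.7 169.9]
[0.0808117  0.08557438]
side1 [244.7 248.3]
side1 [234.  248.6]
[0.00598379 0.08471639]
fuse top z, both ends 0.056321163725107426 0.05786385485276307
```

View pics/d18.png

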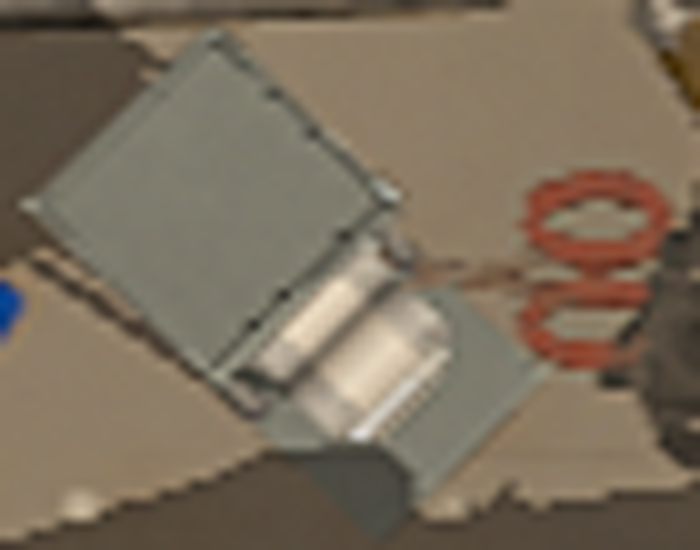

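```bash
python3 - <<'E'
from bench import job
print(job.job_done())
E
```

```text
the job is handed in; nothing more can be done
None
```

The job is done and handed in at about 31 s. The end fuse is seated in the carrier, and the locking pin is through both plates with its collar against the near plate. The arm is withdrawn and touches nothing.

**How it was done:** The moves only allow shifts and turns about the vertical. To get the lean needed under the tray, I pushed repeatedly against the arm's reach limit high above the bench, which built up a lean of about 34°. That is just under the 35 to 40° you gave, but it cleared the tray. I kept that lean for the whole job. I took the fuse by its end faces, lifted it square to the track, laid it in the clips, then gripped the pin's block and pushed it home.

**Last checks:**
- **Fuse in the carrier:** Its top measured about 57 mm at one end and 58 mm at the other, against 60 mm expected. The top camera reads about 1.6 mm low on the table, so this fits a level, fully seated fuse.
- **Pin:** The tip measured 36.6 mm in carrier x, against 37 mm nominal, and within 1 mm sideways. The pin met a firm stop at about 20 N before I let go.
- **Dispenser:** The top picture shows the next fuse at the stop and the last fuse behind it in the second place. I judged the last fuse by eye and did not measure it.
- **Tools and tape:** The screwdriver, spanner and tape look unmoved in the pictures. I did not measure them.

**What was off:**
- Joint 3 read 146.257° against its 146.25° limit for a moment, on the way to the pin. The command itself was held at the limit.
- The jaws stayed tilted about 3.3° sideways throughout, with no visible effect.

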